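# Slide the tray from under the stack and set the cups on the warmer

### The arm

A 6-joint arm with a two-finger parallel gripper is mounted at the origin on a cart in front of the work surface, level with it; the furniture and walls round the work are solid. World frame = base frame: x ahead of the robot, y to its left, z up, the work surface at z = 0. Lengths are in mm, angles in degrees, forces in N, time in s.
With the tool pointing down it reaches from about 350 to 850 mm from the base axis. Payload 8.1 kg.
Tool frame: the origin (TCP) lies midway between the tips of the shut fingers; the grasp point (between the pads) lies 19 mm behind it; z points along the fingers, y is the line along which they close (so a half turn about z gives the same grasp; the last joint's range is limited). The gripper opens to 85 mm and grips with 20 to 120 N. Pads are 22 mm wide; open, the fingers measure 114 mm over their backs; the gripper's body (76 mm by 85 mm) begins 54 mm behind the grasp point. The pads swing forward as they close: fully open they stand 13 mm farther back than shut.
Start: joints at [-72.789, 7.471, 85.268, -0, 87.261, -4.893], TCP at [225.8, -555.895, 231.292] pointing down, gripper open.
Joint ranges: [-169.43, 169.43], [-51.17, 129.36], [1.28, 143.12], [-76.62, 256.62], [0, 156.53], [-152.29, 152.29]. Speed limits (degrees/s): [136.94, 136.94, 159.86, 180, 180, 180].

### API

Orientations are given as [roll, pitch, yaw] about the fixed x, y, z axes, in that order (R = Rz(yaw) Ry(pitch) Rx(roll)).
In Python, from bench import sense, snapshot, camera_params, hand_in, masks_of, pinpoint gives the robot as it stands.
- The arm moves only by the tool step_arm, never from a script. Its argument "targets" is a list of rows, each an object with "angular": the turn, a rotation vector about the tool's x, y, z scaled (see below), a list of three; "dp": the shift along the tool's x, y, z scaled (see below), a list of three; "fingers": the closure, from 0 (fully open) to 1 (shut). A call has exactly 8 rows; each row is the pose to reach, as a shift and turn from the pose commanded when the call began, along the tool's axes at that moment, turning the shorter way round; what a row does not reach only later rows make up. The controller multiplies each number of a shift by 0.2 m and each number of a turn by 180 degrees. A row lasts 1/8 s, in which the tool goes at most 62.5 mm and 10.7 degrees, less where a joint would pass 70% of its speed; a pose out of reach is approached as far as the arm can. A call with a number of a shift or a turn outside -1 to 1 is refused whole. A call with a gripper value outside its range is refused whole. The fingers move at their own pace and stop on an object; "newtons" is the grip in N (left out, the last holds). Time passes only in rows, so rows that repeat a pose let the fingers close, or fill a call up. It gives the time, the measured TCP pose, the force, the opening and the grip force at its end, in the units of the state.
- sense(): the state, without advancing time (a new reading comes with each control period).
- snapshot(name): name is "scene" or "top"; returns the picture (420x560x3 uint8, blue, green, red); there is no depth.
- camera_params(name): a dict with "vfov" (degrees; the focal length in pixels is half the picture's height over the tangent of half this angle, whatever the lens; pixels are square), "cx", "cy" (the principal point, pixels), "R" (3x3) and "t" (3): a world point X has camera coordinates R X + t. Camera axes: x right, y down, z forward; pixel columns grow to the right and rows downward; lengths in mm; the calibration is good to about 2 mm. A picture is of the moment at which its call begins. camera_params takes no time and is no camera call.
- hand_in(): hands the job in; it is judged then, once.
Trained networks look in the newest picture that a camera, given by its name, has taken for a name from the list of things; names that differ only in an ending like _2 or _b are one class to them, and where a whole thing is asked for, a point or a joint stands for the part that bears it (a point fixed in the world has none). Each returns a list of dicts, best first, with "conf" (0 to 1); they miss things now and then, are a little off and sometimes report something else, mostly with a low value. They report only what shows in the picture. A call takes as long as a camera call. They do not tell look-alikes from the thing itself.
- masks_of(camera, label): "pixels" (420x560 bool, what is visible of it) and "at" ([column, row] in pixels, amid what is visible of it).
- pinpoint(camera, label): "at" ([column, row] in pixels: a listed point, or the origin of a listed thing).
The state is a dict: "time": time; "joint_pos": joint angles; "qd": joint speeds; "joint_efforts": joint torques, N m; "tool_pos": TCP position; "tcp_rot": TCP orientation; "ft_force": force on the tool from outside, world axes, zero at the start; "wrist_torque": the same for the moment, N m; "finger_gap": finger opening in mm; "grip_force": force on a finger pad.
Only numpy, scipy, OpenCV 4.12 (cv2) and the standard library are available. Lean on these libraries where they do the work, as an engineer would, in place of code of your own. Each camera call takes 0.05 s, during which the arm holds its last target. There are 200 camera calls.

### The job

Get the espresso cups ready for warming: slide the wooden tray out from under the tea box and the food tin stacked on it, which must stay stacked and upright at the wire guard and must never be lifted or toppled, and lay it flat and lengthwise in the middle of the cup warmer's deck. Then stand every espresso cup upright in a single row along the middle of the tray, and only after that slide the warmer's control to its one long mark. Leave the coffee jar, pepper mill and salt shaker alone.

Things in the scene. Friction and masses are not known exactly. Their poses are not given: they have to be found in the camera images.
- tray_centre (a point): flat dark wooden tray, a slat 210 mm long (its x), 60 mm wide (y), 10 mm thick (z), about 0.28 kg, no handle or rim. This point is its very centre, 5 mm above its underside. At first it lies on the worktop under the tea box, its -x end sticking out about 110 mm past the guard's wire; grip it across its width there, and at its middle once it is out
- box_centre (a point): blue lidded tea box standing on the tray: 93 mm in its x (the guard's x), 125 mm in y, 65 mm tall, about 0.2 kg. This point is its centre, 32 mm above its base; z is up
- tin_centre (a point): food tin, loose on the middle of the tea box's lid: 75 mm in diameter, 58 mm tall, about 0.1 kg. This point is its centre, 29 mm above its base; z is its axis
- guard_centre (a point): immovable guard of slippery polished wire (7 mm thick, its centre 28 mm high) on four legs (146 mm apart across) round three sides of the tea box; this point: on the worktop, where the box stands. Pulled along the guard's -x, the tray passes freely below the wire (24 mm) while the wire's front, at x = -49 mm, holds the box back (it has some 5 mm of play). Open at +x
- deck_centre (a point): centre of the cup warmer's flat steel deck, at deck level, 31 mm above the worktop. Deck 226 mm long (this frame's y), 100 mm wide (x), no walls. The warmer is a black box (180 mm in x, 236 mm in y) that cannot be moved; the strip with its slide control lies on the deck's -x side, 5 mm lower
- control (a joint): the warmer's slide control: metres along its track, 0 at the track's right end (low) to 0.12 at the left (y of the warmer). It starts near 0, stays where it is left, takes about 2 N to move. Short marks lie every 20 mm, the one long mark at 0.080
- control_grip (a point): the grey grip of the slide control: a tab 22 mm in x, 12 mm in y (the sliding direction), standing 27 mm above the strip at its top; x and y as for the warmer. This point is at the middle of the tab, 11 mm below its top
- long_mark (a point): where control_grip comes to lie when the control stands at the long mark beside its track (same height)
- cup0_centre (a point): plain white espresso cup without handle, 50 mm tall, 46 mm across the rim, sides almost straight (44 mm across 9 mm up), foot 39 mm across, wall 3 mm, 80 g. At first it stands upright on the glass hob, 5 mm above worktop level. May be absent (None). This point is its centre, 25 mm above its foot; z points to its open top
- cup1_centre (a point): plain white espresso cup without handle, 50 mm tall, 46 mm across the rim, sides almost straight (44 mm across 9 mm up), foot 39 mm across, wall 3 mm, 80 g. At first it stands upright on the glass hob, 5 mm above worktop level. May be absent (None). This point is its centre, 25 mm above its foot; z points to its open top
- cup2_centre (a point): plain white espresso cup without handle, 50 mm tall, 46 mm across the rim, sides almost straight (44 mm across 9 mm up), foot 39 mm across, wall 3 mm, 80 g. At first it stands upright on the glass hob, 5 mm above worktop level. May be absent (None). This point is its centre, 25 mm above its foot; z points to its open top
- cup3_centre (a point): plain white espresso cup without handle, 50 mm tall, 46 mm across the rim, sides almost straight (44 mm across 9 mm up), foot 39 mm across, wall 3 mm, 80 g. At first it stands upright on the glass hob, 5 mm above worktop level. May be absent (None). This point is its centre, 25 mm above its foot; z points to its open top
- coffee_jar: bystander: glass coffee jar 64 mm wide, 100 mm tall, behind the work; origin at the centre of its foot. Leave alone
- pepper_mill: bystander: brown wooden pepper mill 58 mm wide, 150 mm tall; origin at the centre of its foot. Leave alone
- salt_shaker: bystander: salt shaker 44 mm wide, 90 mm tall; origin at the centre of its foot. Leave alone
Not all that is in view belongs to the job. What is meant by the part that bears box_centre is not pink, and is the smaller of those in its own colour.

How it is judged:
By the outcome, as a careful person would: the job done as asked, in the order asked, and still so for the second after the job is handed in, with the robot touching nothing.
Of cup0, cup1, cup2, cup3 only 3 to 4 are there at a start; the rules pass over those that are not, and their reading is None.
At some moment in a run one of tray may be knocked a few centimetres aside while the robot is not near it.
Once in a run the grip may slacken for a moment while it holds something.
It also fails if it takes over 210 s, if anything falls off the work surface, if the arm or the gripper's body presses on something with over 40 N, if the wrist force passes 120 N, or if a joint passes its speed limit or range.

## Working session

There is one attempt and no reset: what is moved stays moved. The work goes in short steps, Python scripts to look and compute and a tool call to move; the robot and the scene stay as the last step left them, time stands still between calls to the robot, and variables do not carry over. Pictures are saved under pics/ and viewed, at most 14 in all, crops included, and the job is handed in when it is done.

Besides the shell and the picture viewer there is one more tool, called after "Request:" as name(argument=value, ...), one argument or row to a line, values as JSON. step_arm: Moves the arm, as the interface text tells. Its arguments: {"type":"object","properties":{"targets":{"type":"array","items":{"type":"object","properties":{"angular":{"type":"array","items":{"type":"number","minimum":-1,"maximum":1}},"dp":{"type":"array","items":{"type":"number","minimum":-1,"maximum":1}},"fingers":{"type":"number"}}}},"newtons":{"type":"number"}},"required":["targets"]}

```bash
mkdir -p pics; ls
cat > h.py <<'E'
import numpy as np, cv2
from bench import *
from scipy.spatial.transform import Rotation as Ro
def cam(n):
    p=camera_params(n); f=210/np.tan(np.radians(p['vfov']/2)); return f,p['cx'],p['cy'],np.array(p['R']),np.array(p['t'])
def ray(n,uv,z):
    f,cx,cy,R,t=cam(n); d=R.T@np.array([(uv[0]-cx)/f,(uv[1]-cy)/f,1]); c=-R.T@t
    return c+d*(z-c[2])/d[2]
def proj(n,X):
    f,cx,cy,R,t=cam(n); q=R@np.array(X,float)+t; return [f*q[0]/q[2]+cx,f*q[1]/q[2]+cy]
def tri(u1,u2):
    A=[];b=[]
    for n,u in(('scene',u1),('top',u2)):
        f,cx,cy,R,t=cam(n); c=-R.T@t; d=R.T@np.array([(u[0]-cx)/f,(u[1]-cy)/f,1]); d/=np.linalg.norm(d)
        P=np.eye(3)-np.outer(d,d); A.append(P); b.append(P@c)
    return np.linalg.solve(sum(A),sum(b))
def snap(n,fn):
    im=snapshot(n); cv2.imwrite('pics/'+fn,im); return im
E
python3 - <<'E'
from h import *
for n in('scene','top'):
    snap(n,n+'0.png'); p=camera_params(n); print(n,p)
Z=dict(tray_centre=5,box_centre=32,tin_centre=94,guard_centre=0,deck_centre=31,control_grip=42,long_mark=42,cup0_centre=30,coffee_jar=0,pepper_mill=0,salt_shaker=0)
for l,z in Z.items():
    for n in('scene','top'):
        print(l,n,[(np.round(r['at']).tolist(),round(float(r['conf']),2),ray(n,r['at'],z)[:2].round().tolist()) for r in pinpoint(n,l)])
print(sense())
E
```

```text
pics
scene {'vfov': 44.50301144675192, 'cx': 273.11443509030175, 'cy': 215.02661657252685, 'R': array([[-0.68271751, -0.73040015,  0.0203084 ],
       [-0.30866651,  0.26310094, -0.91405847],
       [ 0.66228528, -0.63031224, -0.40507368]]), 't': array([ 292.55811015,  291.4482924 , 1144.09114454])}
top {'vfov': 56.23011708592938, 'cx': 283.30563312543967, 'cy': 210.56055346323365, 'R': array([[-0.0235974 , -0.99953253,  0.01943949],
       [-0.99634161,  0.02191557, -0.08260205],
       [ 0.08213741, -0.02131757, -0.996393  ]]), 't': array([ -86.57004606,  577.85219296, 1226.81251623])}
tray_centre scene [([328.0, 232.0], 0.55, [495.0, -303.0])]
tray_centre top [([350.0, 234.0], 0.95, [498.0, -312.0])]
box_centre scene []
box_centre top [([429.0, 263.0], 0.95, [399.0, -555.0]), ([372.0, 223.0], 0.77, [529.0, -379.0]), ([436.0, 188.0], 0.69, [637.0, -589.0])]
tin_centre scene [([220.0, 231.0], 0.36, [577.0, 69.0])]
tin_centre top [([128.0, 214.0], 0.63, [569.0, 366.0]), ([378.0, 230.0], 0.58, [507.0, -382.0]), ([261.0, 168.0], 0.24, [702.0, -33.0])]
guard_centre scene []
guard_centre
[... 1003 characters left out ...]
31.0])]
{'time': 1.2, 'joint_pos': array([-7.27894184e+01,  7.47207996e+00,  8.52680596e+01,  4.23156998e-04,
        8.72618209e+01, -4.89361520e+00]), 'qd': array([-0.03167397,  0.03795919,  0.03360666,  0.10121849,  0.00930918,
       -0.060677  ]), 'joint_efforts': array([-1.83829952e-04, -5.69325078e+01, -5.00860655e+01, -1.66480804e-04,
        1.34890710e-03, -2.57024550e-05]), 'tool_pos': array([ 225.79236624, -555.89107473,  231.28019669]), 'tcp_rot': array([-1.79998083e+02, -5.88365541e-04,  2.21041766e+01]), 'ft_force': array([ 0.25249671, -0.95397995, -0.00409731]), 'wrist_torque': array([ 0.04173114, -0.01738847, -0.06493718]), 'grip_force': 0.0, 'finger_gap': 85.23732112341712}
```

View pics/scene0.png

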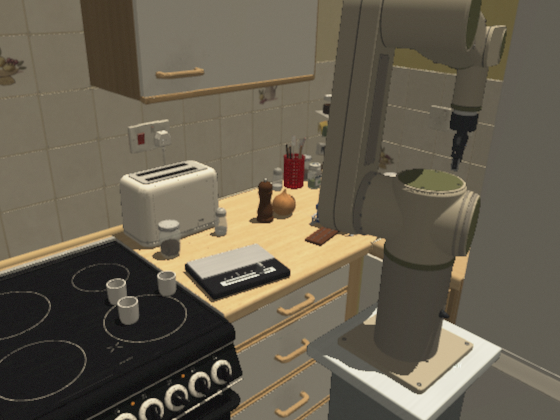

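View pics/top0.png

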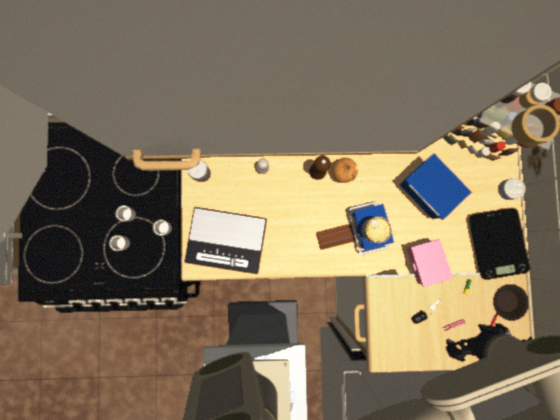

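Candidates for the tea box in the top view are the large blue one (436,187), the small blue one (372,228) and the pink one (430,262). The small blue one fits: it isn't pink, it's the smaller of the two blue ones, and it stands on the tray in the guard with the tin on top. I count three cups, at (124,213), (119,242) and (162,228). I'll confirm with an enlarged crop.

Run:
```python
from h import *
im=snap('top','t1.png')
a=cv2.resize(im[180:290,300:460],None,fx=5,fy=5,interpolation=cv2.INTER_CUBIC)[:,:800]
cv2.imwrite('pics/c1.png',a)
b=cv2.resize(im[190:285,100:275],None,fx=4.5,fy=4.5,interpolation=cv2.INTER_CUBIC)
cv2.imwrite('pics/c2.png',b)
Z=dict(tray_centre=10,box_centre=65,tin_centre=123,deck_centre=31,control=50,cup0_centre=50)
for l,z in Z.items():
  for n in ('top','scene') if l[:3] in('cup','tra') else ('top',):
    if n=='scene': snapshot('scene')
    for r in masks_of(n,l):
        if r['conf']<.4: continue
        m=np.argwhere(r['pixels'])[:,::-1].astype(np.float32)
        if len(m)<5: continue
        q=cv2.minAreaRect(m); P=[ray(n,p,z)[:2].round().tolist() for p in cv2.boxPoints(q)]
        print(l,n,round(float(r['conf']),2),np.round(r['at']).tolist(),np.round(q[0],1),P)
```

```text
tray_centre top 0.58 [335.0, 235.0] [335.8 236.1] [[507.0, -203.0], [533.0, -318.0], [475.0, -330.0], [450.0, -216.0]]
tray_centre top 0.41 [227.0, 241.0] [225.7 239.9] [[420.0, 219.0], [601.0, 187.0], [555.0, -49.0], [374.0, -14.0]]
tray_centre scene 0.83 [322.0, 236.0] [321.7 236.3] [[500.0, -200.0], [541.0, -366.0], [457.0, -314.0], [424.0, -160.0]]
box_centre top 0.84 [431.0, 265.0] [429. 263.] [[450.0, -474.0], [477.0, -583.0], [352.0, -610.0], [326.0, -502.0]]
box_centre top 0.82 [370.0, 218.0] [372.6 226.2] [[568.0, -307.0], [594.0, -411.0], [468.0, -439.0], [443.0, -336.0]]
box_centre top 0.6 [435.0, 185.0] [435.5 188. ] [[641.0, -455.0], [755.0, -576.0], [624.0, -696.0], [512.0, -575.0]]
tin_centre top 0.75 [379.0, 229.0] [377.  229.5] [[544.0, -329.0], [542.0, -417.0], [468.0, -414.0], [470.0, -326.0]]
tin_centre top 0.73 [368.0, 218.0] [372.8 226.8] [[561.0, -297.0], [585.0, -394.0], [467.0, -421.0], [444.0, -324.0]]
deck_centre top 0.77 [228.0, 241.0] [225.3 240.3] [[418.0, 216.0], [598.0, 186.0], [554.0, -49.0], [374.0, -15.0]]
control top 0.68 [198.0, 170.0] [200.5 172.7] [[704.0, 200.0], [741.0, 151.0], [693.0, 115.0], [655.0, 164.0]]
control top 0.49 [231.0, 261.0] [233.  261.5] [[412.0, 66.0], [428.0, 65.0], [427.0, 53.0], [412.0, 53.0]]
cup0_centre top 0.71 [227.0, 240.0] [225.4 240. ] [[421.0, 210.0], [595.0, 182.0], [553.0, -48.0], [379.0, -17.0]]
cup0_centre scene 0.85 [128.0, 311.0] [128.  310.5] [[523.0, 414.0], [492.0, 378.0], [398.0, 432.0], [426.0, 464.0]]
```

View pics/c1.png

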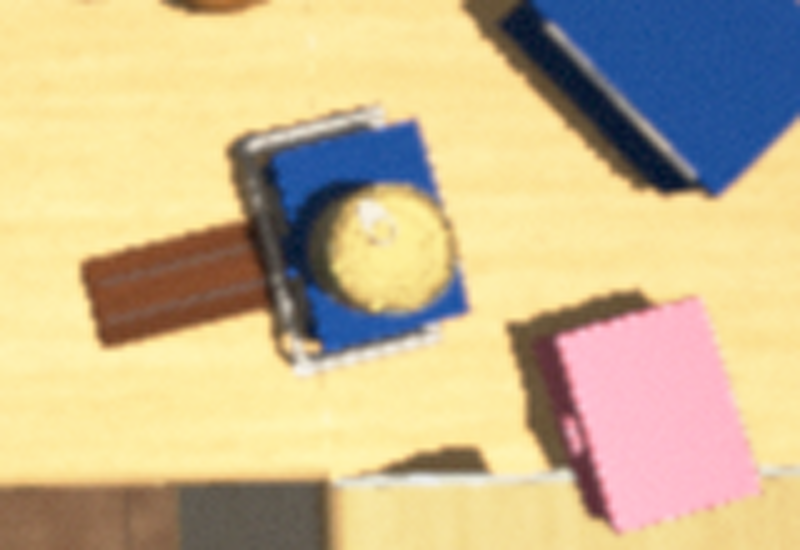

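View pics/c2.png

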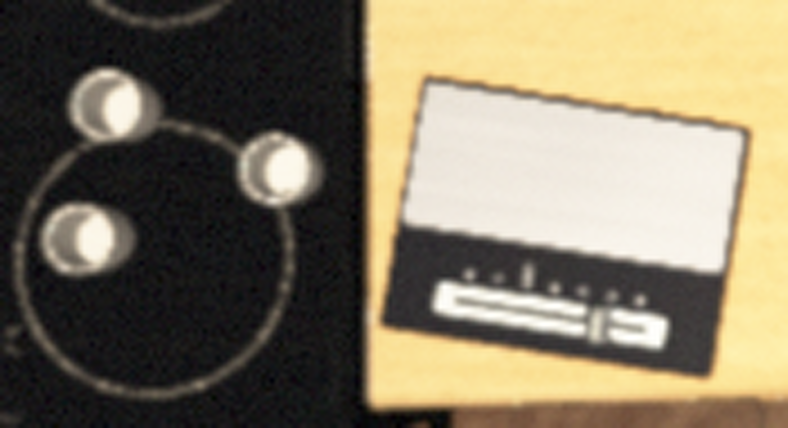

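The crop shows the small blue box with the yellow-topped tin on it, inside the guard. The tray's end sticks out at crop (83–105, 262–347). The second crop shows three cups, the deck corners, the slider grip near (598,325) and the long mark at (530,275). Next I'll fit metric poses.

```bash
cat >> h.py <<'E'
from scipy.optimize import least_squares
def rectfit(px,loc,z,n='top',g=None):
    loc=np.array(loc,float); P=np.array([ray(n,p,z)[:2] for p in px])
    def w(s): c,d=np.cos(s[2]),np.sin(s[2]); return loc@np.array([[c,d],[-d,c]])+s[:2]
    best=min((least_squares(lambda s:(w(s)-P).ravel(),[*P.mean(0),np.radians(a)]) for a in (g if g else range(-180,180,45))),key=lambda r:r.cost)
    return best.x[0],best.x[1],np.degrees(best.x[2]),np.sqrt(2*best.cost/len(P))
def hull(n,xy,z0,h=50,rt=23,rb=19.5):
    a=np.linspace(0,2*np.pi,40)
    pts=[proj(n,(xy[0]+r*np.cos(t),xy[1]+r*np.sin(t),z)) for r,z in((rb,z0),(22,z0+9),(rt,z0+h)) for t in a]
    return cv2.convexHull(np.array(pts,np.float32))
def hc(n,xy,z0):
    m=cv2.moments(hull(n,xy,z0)); return np.array([m['m10'],m['m01']])/m['m00'],m['m00']
def blobs(n,im,roi,th=70):
    u0,v0,u1,v1=roi; g=cv2.cvtColor(im,cv2.COLOR_BGR2GRAY)[v0:v1,u0:u1]
    k,_,st,ce=cv2.connectedComponentsWithStats((g>th).astype(np.uint8))
    return [(ce[i]+[u0,v0],st[i,4]) for i in range(1,k) if st[i,4]>60]
def cupfit(uv,z0,n='top'):
    g=ray(n,uv,z0+25)[:2]
    return least_squares(lambda s:hc(n,s,z0)[0]-uv,g,diff_step=1e-4).x
def go(x,y,z,yaw):
    s=sense(); R=Ro.from_euler('xyz',s['tcp_rot'],degrees=True); d=R.inv().apply(np.array([x,y,z])-s['tool_pos'])/200
    T=Ro.from_euler('xyz',[180,0,yaw],degrees=True); rv=(R.inv()*T).as_rotvec(degrees=True)/180
    print('dp',d.round(4).tolist(),'ang',rv.round(4).tolist())
E
python3 - <<'E'
from h import *
c1=lambda x,y:(300+(x+.5)/5-.5,180+(y+.5)/5-.5)
c2=lambda x,y:(100+(x+.5)/4.5-.5,190+(y+.5)/4.5-.5)
print('tray end',rectfit([c1(83,262),c1(105,347),c1(250,225),c1(270,305)],[[-105,30],[-105,-30],[3,30],[3,-30]][:2]+[],10) if 0 else '')
A=[ray('top',c1(*p),10)[:2].round(1) for p in((83,262),(105,347),(250,225),(271,303))];print('tray',A)
dk=rectfit([c2(428,77),c2(748,130),c2(722,272),c2(402,225)],[[50,113],[50,-113],[-50,-113],[-50,113]],31,g=[-11]);print('deck',dk)
wb=rectfit([c2(383,325),c2(711,377)],[[-130,118],[-130,-118]],0,g=[-11]);print('body?',wb)
# box lid corners
bx=rectfit([c1(272,150),c1(415,122),c1(468,312),c1(322,347)],[[-46.5,62.5],[46.5,62.5],[46.5,-62.5],[-46.5,-62.5]],65,g=[-77,103,13,-167]);print('box',bx)
print('grip top',ray('top',c2(598,325),53).round(1),'mark base',ray('top',c2(530,278),26).round(1), 'other marks',[ray('top',c2(*p),26)[:2].round(1).tolist() for p in((468,273),(641,300))])
for n,roi in(('top',(100,195,176,265)),('scene',(100,265,185,330))):
    im=cv2.imread('pics/t1.png' if n=='top' else 'pics/scene0.png')
    for uv,a in blobs(n,im,roi,60):
        x=cupfit(uv,5,n); print(n,uv.round(1),a,round(hc(n,x,5)[1]),x.round(1))
E
```

```text
tray end 
tray [array([ 505.5, -204.1]), array([ 450.9, -216.5]), array([ 526.9, -312.6]), array([ 476.4, -324.3])]
deck (np.float64(521.9060068320399), np.float64(77.65665392870284), np.float64(-10.306129970904063), np.float64(1.8941610627535739))
body? (np.float64(526.9238166840518), np.float64(79.40600963962396), np.float64(-10.359483441087598), np.float64(0.04944560701999683))
box (np.float64(518.2881762673189), np.float64(-375.8272884495593), np.float64(-78.01564395579311), np.float64(1.868742349606644))
grip top [418.9  60.6  53. ] mark base [451.4 110.6  26. ] other marks [[455.9, 153.7], [434.3, 33.4]]
top [125.3 213.7] 298 238 [575.7 394.4]Traceback (most recent call last):
  File "<stdin>", line 14, in <module>
  File "h.py", line 37, in cupfit
    return least_squares(lambda s:hc(n,s,z0)[0]-uv,g,diff_step=1e-4).x
           ~~~~~~~~~~~~~^^^^^^^^^^^^^^^^^^^^^^^^^^^^^^^^^^^^^^^^^^^^
    return func(*args, **kwargs)
    result = trf(vector_fun.fun, vector_fun.jac, x0, f0, J0, lb, ub, ftol, xtol,
                 gtol, max_nfev, x_scale, loss_function, tr_solver,
             
[... 1424 characters left out ...]
^
  File "h.py", line 30, in hc
    m=cv2.moments(hull(n,xy,z0)); return np.array([m['m10'],m['m01']])/m['m00'],m['m00']
                  ~~~~^^^^^^^^^
  File "h.py", line 27, in hull
    pts=[proj(n,(xy[0]+r*np.cos(t),xy[1]+r*np.sin(t),z)) for r,z in((rb,z0),(22,z0+9),(rt,z0+h)) for t in a]
         ~~~~^^^^^^^^^^^^^^^^^^^^^^^^^^^^^^^^^^^^^^^^^^^
  File "h.py", line 10, in proj
    f,cx,cy,R,t=cam(n); q=R@np.array(X,float)+t; return [f*q[0]/q[2]+cx,f*q[1]/q[2]+cy]
                ~~~^^^
  File "h.py", line 5, in cam
    p=camera_params(n); f=210/np.tan(np.radians(p['vfov']/2)); return f,p['cx'],p['cy'],np.array(p['R']),np.array(p['t'])
ValueError: time passes only in moves, steps and waits
```

```bash
sed -i 's/^def cam(n):/import functools\n@functools.cache\ndef cam(n):/' h.py
python3 - <<'E'
from h import *
for n,roi in(('top',(100,195,176,265)),('scene',(100,265,185,330))):
    im=cv2.imread('pics/t1.png' if n=='top' else 'pics/scene0.png')
    for uv,a in blobs(n,im,roi,60):
        x=cupfit(uv,5,n); print(n,uv.round(1),a,round(hc(n,x,5)[1]),x.round(1))
im=cv2.imread('pics/t1.png'); hsv=cv2.cvtColor(im,cv2.COLOR_BGR2HSV)
m=((hsv[...,1]<50)&(hsv[...,2]>150)).astype(np.uint8); m[:200]=0;m[260:]=0;m[:,:185]=0;m[:,270:]=0
k,l,st,ce=cv2.connectedComponentsWithStats(m); i=1+st[1:,4].argmax(); q=cv2.minAreaRect(np.argwhere(l==i)[:,::-1].astype(np.float32))
print('deck',st[i],ce[i],ray('top',ce[i],31)[:2].round(1),[ray('top',p,31)[:2].round(1).tolist() for p in cv2.boxPoints(q)])
# tray from brown mask
m=((hsv[...,2]<130)&(hsv[...,1]>90)&(hsv[...,0]<20)).astype(np.uint8);m[:215]=0;m[260:]=0;m[:,:305]=0;m[:,352:]=0
k,l,st,ce=cv2.connectedComponentsWithStats(m); i=1+st[1:,4].argmax(); p=np.argwhere(l==i)[:,::-1].astype(np.float32)
q=cv2.minAreaRect(p); print('tray',st[i],q,[ray('top',a,10)[:2].round(1).tolist() for a in cv2.boxPoints(q)])
print('tcp proj',[np.round(proj(n,sense()['tool_pos'])) for n in('top','scene')])
E
```

```text
top [125.3 213.7] 298 238 [575.7 394.4]
top [160.7 228.8] 322 219 [526.  284.1]
top [118.5 242.8] 282 244 [485.6 414.6]
scene [169.8 278.6] 776 406 [540.9 260.8]
scene [121.9 301.3] 1037 488 [526.6 403.4]
deck [ 189  208   76   43 2333] [227.16588084 229.18174025] [520.3  78.5] [[491.3, 199.8], [592.3, 183.1], [550.5, -43.0], [449.7, -24.7]]
tray [317 215  35  34 310] ((334.2192077636719, 231.80386352539062), (25.697797775268555, 35.43313980102539), 74.74488067626953) [[531.2, -196.9], [558.8, -308.4], [478.5, -327.2], [451.3, -216.2]]
tcp proj [array([463., 334.]), array([455., 170.])]
```

Run:
```python
from h import *
go(355,-397,231,62); go(484.5,-238.5,231,102.2)
```

```text
dp [0.8975, -0.4929, 0.0015] ang [-0.0, -0.0, -0.2217]
dp [1.7956, -0.9836, 0.0015] ang [-0.0, -0.0, -0.445]
```

Request:
step_arm(
  targets=[
    {"dp":[0.225,-0.123,0],"angular":[0,0,-0.055],"fingers":0},
    {"dp":[0.45,-0.247,0],"angular":[0,0,-0.11],"fingers":0},
    {"dp":[0.67,-0.37,0],"angular":[0,0,-0.165],"fingers":0},
    {"dp":[0.898,-0.493,0],"angular":[0,0,-0.222],"fingers":0},
    {"dp":[0.898,-0.493,0],"angular":[0,0,-0.222],"fingers":0},
    {"dp":[0.898,-0.493,0],"angular":[0,0,-0.222],"fingers":0},
    {"dp":[0.898,-0.493,0],"angular":[0,0,-0.222],"fingers":0},
    {"dp":[0.898,-0.493,0],"angular":[0,0,-0.222],"fingers":0},
  ],
)

```text
time: 2.75
tool_pos: [354.4, -397.8, 231.2]
tcp_rot: [-180.0, 0.0, 61.9]
ft_force: [-0.6, -0.8, 1.2]
finger_gap: 85.7
grip_force: 0.0
```

Run:
```python
from h import *
go(484.5,-238.5,60,102.2)
```

```text
dp [1.0089, 0.1997, 0.8559] ang [-0.0001, -0.0, -0.2237]
```

Request:
step_arm(
  targets=[
    {"dp":[0.25,0.05,0],"angular":[0,0,-0.056],"fingers":0},
    {"dp":[0.5,0.1,0],"angular":[0,0,-0.112],"fingers":0},
    {"dp":[0.75,0.15,0.1],"angular":[0,0,-0.168],"fingers":0},
    {"dp":[1.0,0.2,0.3],"angular":[0,0,-0.2237],"fingers":0},
    {"dp":[1.0,0.2,0.55],"angular":[0,0,-0.2237],"fingers":0},
    {"dp":[1.0,0.2,0.75],"angular":[0,0,-0.2237],"fingers":0},
    {"dp":[1.0,0.2,0.8559],"angular":[0,0,-0.2237],"fingers":0},
    {"dp":[1.0,0.2,0.8559],"angular":[0,0,-0.2237],"fingers":0},
  ],
)

```text
time: 3.75
tool_pos: [482.3, -238.6, 57.9]
tcp_rot: [-179.8, -0.2, 102.3]
ft_force: [-0.3, -0.2, 0.1]
finger_gap: 85.3
grip_force: 0.0
```

Run:
```python
from h import *
im=snap('top','t2.png')
a=cv2.resize(im[180:290,300:460],None,fx=5,fy=5,interpolation=cv2.INTER_CUBIC)
s=snap('scene','s2.png')
b=cv2.resize(s[150:260,280:400],None,fx=5,fy=5,interpolation=cv2.INTER_CUBIC)
cv2.imwrite('pics/c3.png',np.hstack([a[:, :500],b[:550,:300]]))
print(proj('top',sense()['tool_pos']),proj('top',[484.5,-238.5,10]))
go(484.5,-238.5,-2,102.2)
```

```text
[np.float64(329.66064484010366), np.float64(238.126488969304)] [np.float64(327.0982823390283), np.float64(238.30768870468603)]
dp [0.0062, 0.0016, 0.3147] ang [0.0002, 0.0002, 0.0004]
```

View pics/c3.png

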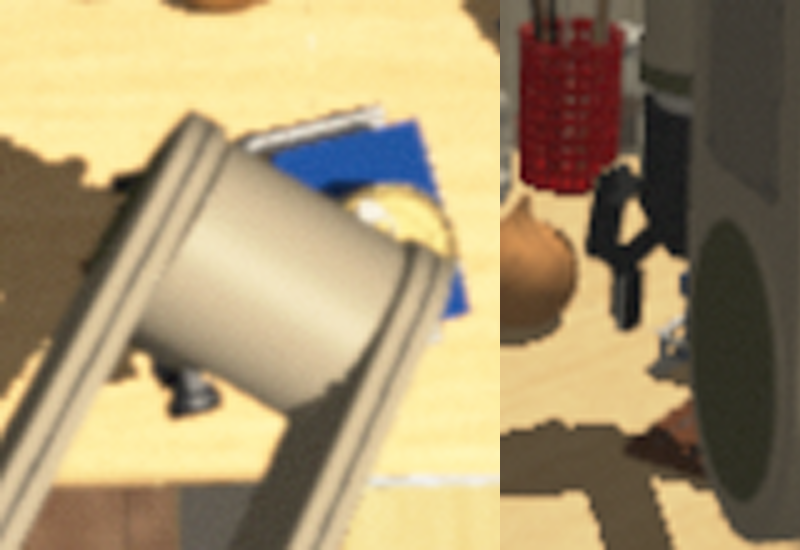

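The arm blocks the view of the tray from above (the wrist covers crop (100–450,110–400)). The scene view shows the fingers above the tray's end. I'll descend and grip, using the gap reading as the check.

Request:
step_arm(
  targets=[
    {"dp":[0.008,0.001,0.1],"angular":[0,0,0],"fingers":0},
    {"dp":[0.008,0.001,0.2],"angular":[0,0,0],"fingers":0},
    {"dp":[0.008,0.001,0.27],"angular":[0,0,0],"fingers":0},
    {"dp":[0.008,0.001,0.308],"angular":[0,0,0],"fingers":0},
    {"dp":[0.008,0.001,0.308],"angular":[0,0,0],"fingers":0.2},
    {"dp":[0.008,0.001,0.308],"angular":[0,0,0],"fingers":0.5},
    {"dp":[0.008,0.001,0.308],"angular":[0,0,0],"fingers":0.5},
    {"dp":[0.008,0.001,0.308],"angular":[0,0,0],"fingers":0.5},
  ],
  newtons=60,
)

```text
time: 4.85
tool_pos: [484.6, -237.8, -0.3]
tcp_rot: [179.9, 0.1, 102.3]
ft_force: [-2.1, 0.8, 5.5]
finger_gap: 57.7
grip_force: 65.0
```

Request:
step_arm(
  targets=[
    {"dp":[0.01,0,0],"fingers":0.5},
    {"dp":[0.03,0,0],"fingers":0.5},
    {"dp":[0.06,0,0],"fingers":0.5},
    {"dp":[0.09,0,0],"fingers":0.5},
    {"dp":[0.12,0,0],"fingers":0.5},
    {"dp":[0.15,0,0],"fingers":0.5},
    {"dp":[0.18,0,0],"fingers":0.5},
    {"dp":[0.2,0,0],"fingers":0.5},
  ],
  newtons=80,
)

```text
validation failed for argument at $.ta...
```

Request:
step_arm(
  targets=[
    {"dp":[0.02,0,0],"fingers":0.5},
    {"dp":[0.05,0,0],"fingers":0.5},
    {"dp":[0.08,0,0],"fingers":0.5},
    {"dp":[0.11,0,0],"fingers":0.5},
    {"dp":[0.14,0,0],"fingers":0.5},
    {"dp":[0.17,0,0],"fingers":0.5},
    {"dp":[0.2,0,0],"fingers":0.5},
    {"dp":[0.22,0,0],"fingers":0.5},
  ],
)

```text
validation failed for argument at $.ta...
```

Request:
step_arm(
  targets=[
    {"dp":[0.02,0,0],"fingers":0.5},
    {"dp":[0.05,0,0],"fingers":0.5},
    {"dp":[0.08,0,0],"fingers":0.5},
    {"dp":[0.11,0,0],"fingers":0.5},
    {"dp":[0.14,0,0],"fingers":0.5},
    {"dp":[0.17,0,0],"fingers":0.5},
    {"dp":[0.2,0,0],"fingers":0.5},
    {"dp":[0.22,0,0],"fingers":0.5},
  ],
)

```text
validation failed for argument at $.ta...
```

Each row needs the angular field, so I'm adding it.

Request:
step_arm(
  targets=[
    {"dp":[0.01,0,0],"angular":[0,0,0],"fingers":0.5},
    {"dp":[0.03,0,0],"angular":[0,0,0],"fingers":0.5},
    {"dp":[0.06,0,0],"angular":[0,0,0],"fingers":0.5},
    {"dp":[0.09,0,0],"angular":[0,0,0],"fingers":0.5},
    {"dp":[0.12,0,0],"angular":[0,0,0],"fingers":0.5},
    {"dp":[0.15,0,0],"angular":[0,0,0],"fingers":0.5},
    {"dp":[0.18,0,0],"angular":[0,0,0],"fingers":0.5},
    {"dp":[0.2,0,0],"angular":[0,0,0],"fingers":0.5},
  ],
  newtons=80,
)

```text
time: 5.85
tool_pos: [477.0, -200.0, -0.0]
tcp_rot: [179.9, 0.2, 102.4]
ft_force: [1.8, -6.6, 2.7]
finger_gap: 57.3
grip_force: 84.7
```

Request:
step_arm(
  targets=[
    {"dp":[0.02,0,0],"angular":[0,0,0],"fingers":0.5},
    {"dp":[0.05,0,0],"angular":[0,0,0],"fingers":0.5},
    {"dp":[0.08,0,0],"angular":[0,0,0],"fingers":0.5},
    {"dp":[0.11,0,0],"angular":[0,0,0],"fingers":0.5},
    {"dp":[0.14,0,0],"angular":[0,0,0],"fingers":0.5},
    {"dp":[0.17,0,0],"angular":[0,0,0],"fingers":0.5},
    {"dp":[0.2,0,0],"angular":[0,0,0],"fingers":0.5},
    {"dp":[0.22,0,0],"angular":[0,0,0],"fingers":0.5},
  ],
)

```text
time: 6.85
tool_pos: [467.6, -156.4, -0.0]
tcp_rot: [179.8, 0.2, 102.4]
ft_force: [0.3, -4.0, 5.8]
finger_gap: 57.0
grip_force: 85.2
```

Request:
step_arm(
  targets=[
    {"dp":[0.02,0,0],"angular":[0,0,0],"fingers":0.5},
    {"dp":[0.05,0,0],"angular":[0,0,0],"fingers":0.5},
    {"dp":[0.08,0,0],"angular":[0,0,0],"fingers":0.5},
    {"dp":[0.11,0,0],"angular":[0,0,0],"fingers":0.5},
    {"dp":[0.14,0,0],"angular":[0,0,0],"fingers":0.5},
    {"dp":[0.17,0,0],"angular":[0,0,0],"fingers":0.5},
    {"dp":[0.2,0,0],"angular":[0,0,0],"fingers":0.5},
    {"dp":[0.22,0,0],"angular":[0,0,0],"fingers":0.5},
  ],
)

```text
time: 7.85
tool_pos: [458.3, -113.2, -0.0]
tcp_rot: [179.8, 0.2, 102.4]
ft_force: [0.8, -5.4, 5.1]
finger_gap: 57.2
grip_force: 85.3
```

Request:
step_arm(
  targets=[
    {"dp":[0,0,0],"angular":[0,0,0],"fingers":0},
    {"dp":[0,0,0],"angular":[0,0,0],"fingers":0},
    {"dp":[0,0,-0.15],"angular":[0,0,0],"fingers":0},
    {"dp":[0,0,-0.4],"angular":[0,0,0],"fingers":0},
    {"dp":[0.2,0,-0.65],"angular":[0,0,0],"fingers":0},
    {"dp":[0.45,0,-0.7],"angular":[0,0,0],"fingers":0},
    {"dp":[0.7,0,-0.7],"angular":[0,0,0],"fingers":0},
    {"dp":[0.9,0,-0.7],"angular":[0,0,0],"fingers":0},
  ],
)

```text
time: 8.85
tool_pos: [417.5, 65.2, 138.6]
tcp_rot: [180.0, -0.0, 102.3]
ft_force: [0.4, 0.4, 0.1]
finger_gap: 85.7
grip_force: 0.0
```

Run:
```python
from h import *
im=snap('top','t4.png'); s=snap('scene','s4.png')
cv2.imwrite('pics/c4.png',np.vstack([cv2.resize(im[195:285,255:415],None,fx=5,fy=4.9,interpolation=cv2.INTER_CUBIC)[:450],cv2.resize(s[200:245,270:430],None,fx=5,fy=3.3)]))
print(sense()['time'],sense()['tool_pos'])
cv2.imwrite('pics/c4.png',cv2.resize(im[195:285,260:410],None,fx=5,fy=5,interpolation=cv2.INTER_CUBIC))
for n in('top','scene'):
  for l,z in(('tray_centre',5),('box_centre',32),('tin_centre',94)):
    print(n,l,[(np.round(r['at']).tolist(),round(float(r['conf']),2),ray(n,r['at'],z)[:2].round().tolist()) for r in pinpoint(n,l)])
```

```text
8.95 [417.00638252  66.50960498 138.16597181]
top tray_centre []
top box_centre [([428.0, 264.0], 0.93, [396.0, -551.0]), ([368.0, 225.0], 0.62, [524.0, -367.0])]
top tin_centre [([377.0, 229.0], 0.81, [509.0, -379.0])]
scene tray_centre [([309.0, 242.0], 0.8, [484.0, -204.0])]
scene box_centre [([350.0, 190.0], 0.65, [644.0, -599.0]), ([338.0, 217.0], 0.61, [514.0, -372.0]), ([173.0, 254.0], 0.26, [647.0, 183.0])]
scene tin_centre [([344.0, 201.0], 0.56, [495.0, -376.0]), ([258.0, 265.0], 0.39, [362.0, 118.0])]
```

View pics/c4.png

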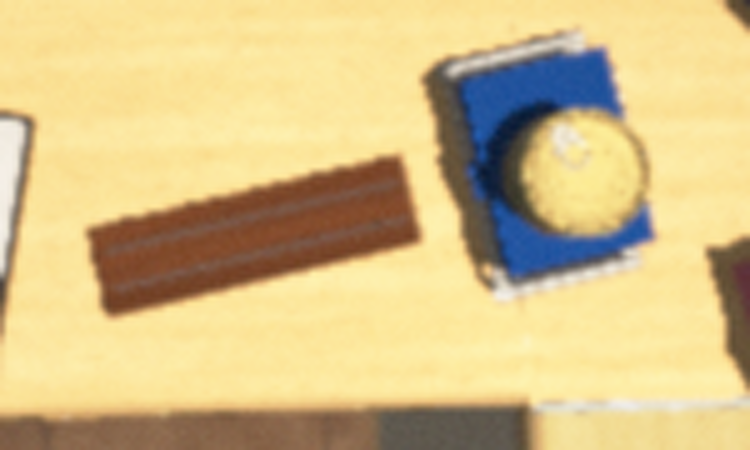

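The tray is fully out, with corners at crop (90,230), (400,155), (420,240) and (110,315). The box and tin still stand stacked at the guard.

Run:
```python
from h import *
c=lambda x,y:(260+(x+.5)/5-.5,195+(y+.5)/5-.5)
t=rectfit([c(90,230),c(400,155),c(420,240),c(110,315)],[[-105,30],[105,30],[105,-30],[-105,-30]],10,g=[-77,103]);print(t)
go(t[0],t[1],138,t[2]+180); go(t[0],t[1],-1,t[2]+180)
```

```text
(np.float64(475.32933609681515), np.float64(-185.46410416428472), np.float64(-77.8651822454345), np.float64(3.299215966222676))
dp [-1.2725, 0.0152, 0.002] ang [-0.0001, 0.0, 0.0006]
dp [-1.2724, 0.0155, 0.697] ang [-0.0001, 0.0, 0.0006]
```

Request:
step_arm(
  targets=[
    {"dp":[-0.15,0,0],"angular":[0,0,0],"fingers":0},
    {"dp":[-0.4,0.003,0],"angular":[0,0,0],"fingers":0},
    {"dp":[-0.65,0.008,0],"angular":[0,0,0],"fingers":0},
    {"dp":[-0.9,0.01,0.0],"angular":[0,0,0],"fingers":0},
    {"dp":[-1.0,0.015,0.1],"angular":[0,0,0],"fingers":0},
    {"dp":[-1.0,0.015,0.2],"angular":[0,0,0],"fingers":0},
    {"dp":[-1.0,0.015,0.2],"angular":[0,0,0],"fingers":0},
    {"dp":[-1.0,0.015,0.2],"angular":[0,0,0],"fingers":0},
  ],
)

```text
time: 10.25
tool_pos: [464.0, -131.7, 99.1]
tcp_rot: [180.0, 0.0, 102.3]
ft_force: [1.0, -0.1, 0.9]
finger_gap: 85.5
grip_force: 0.0
```

Request:
step_arm(
  targets=[
    {"dp":[-0.1,0,0.1],"angular":[0,0,0],"fingers":0},
    {"dp":[-0.22,0,0.25],"angular":[0,0,0],"fingers":0},
    {"dp":[-0.2725,0,0.4],"angular":[0,0,0],"fingers":0},
    {"dp":[-0.2725,0,0.497],"angular":[0,0,0],"fingers":0},
    {"dp":[-0.2725,0,0.497],"angular":[0,0,0],"fingers":0.1},
    {"dp":[-0.2725,0,0.497],"angular":[0,0,0],"fingers":0.5},
    {"dp":[-0.2725,0,0.497],"angular":[0,0,0],"fingers":0.5},
    {"dp":[-0.2725,0,0.497],"angular":[0,0,0],"fingers":0.5},
  ],
  newtons=100,
)

```text
time: 11.25
tool_pos: [476.8, -184.9, 1.8]
tcp_rot: [179.9, 0.1, 102.4]
ft_force: [-4.5, 1.6, 9.6]
finger_gap: 55.6
grip_force: 103.5
```

Run:
```python
from h import *
go(475,-185,80,102); go(497,-54,120,91);go(521,78.3,60,79.7)
print(sense()['finger_gap'],sense()['grip_force'])
```

```text
dp [0.001, -0.0083, -0.3908] ang [0.0006, 0.0006, 0.002]
dp [0.6169, 0.2398, -0.5915] ang [0.0007, 0.0005, 0.0631]
dp [1.2379, 0.4981, -0.2921] ang [0.0007, 0.0004, 0.1259]
55.62078828221515 103.4834591159597
```

Request:
step_arm(
  targets=[
    {"dp":[0,0,-0.05],"angular":[0,0,0],"fingers":0.5},
    {"dp":[0,0,-0.15],"angular":[0,0,0],"fingers":0.5},
    {"dp":[0,0,-0.3],"angular":[0,0,0],"fingers":0.5},
    {"dp":[0,0,-0.45],"angular":[0,0,0],"fingers":0.5},
    {"dp":[0.05,0.02,-0.55],"angular":[0,0,0.005],"fingers":0.5},
    {"dp":[0.15,0.06,-0.59],"angular":[0,0,0.015],"fingers":0.5},
    {"dp":[0.25,0.1,-0.59],"angular":[0,0,0.025],"fingers":0.5},
    {"dp":[0.3,0.12,-0.59],"angular":[0,0,0.03],"fingers":0.5},
  ],
)

```text
time: 12.25
tool_pos: [486.6, -119.8, 118.2]
tcp_rot: [179.9, 0.0, 97.0]
ft_force: [-0.0, -0.5, -2.4]
finger_gap: 55.8
grip_force: 106.3
```

Run:
```python
from h import *
go(521,78.3,90,79.7)
print(sense()['finger_gap'],sense()['grip_force'],sense()['wrist_torque'],sense()['ft_force'])
s=snap('scene','s5.png'); cv2.imwrite('pics/c5.png',cv2.resize(s[150:310,180:400],None,fx=3.5,fy=3.5,interpolation=cv2.INTER_CUBIC))
```

```text
dp [0.9627, 0.2907, 0.1408] ang [0.0005, 0.0001, 0.0959]
55.79381930826168 106.2986183585599 [-0.01162808 -0.01203892  0.0109868 ] [-0.00435571 -0.47883673 -2.44696895]
```

View pics/c5.png

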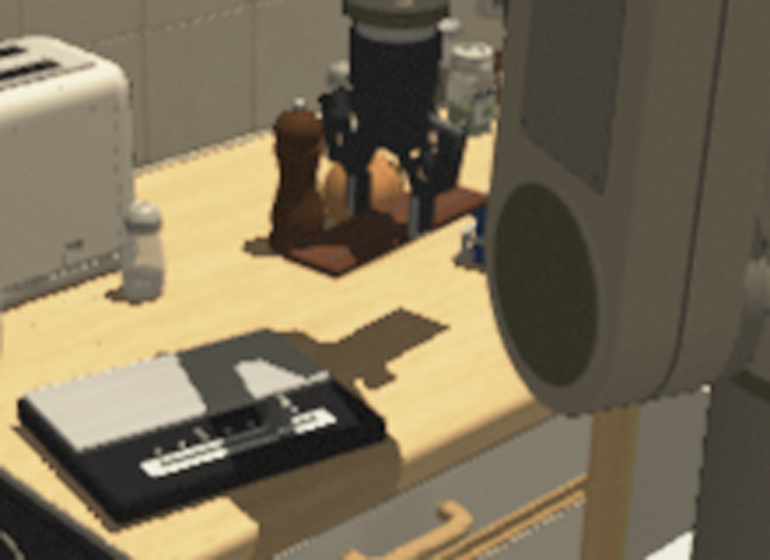

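The tray is held level at its middle, and the wrist torque is near zero. I'm moving it over the deck.

Request:
step_arm(
  targets=[
    {"dp":[0.06,0.02,0],"angular":[0,0,0.007],"fingers":0.5},
    {"dp":[0.2,0.06,0],"angular":[0,0,0.02],"fingers":0.5},
    {"dp":[0.38,0.115,0],"angular":[0,0,0.038],"fingers":0.5},
    {"dp":[0.56,0.17,0],"angular":[0,0,0.056],"fingers":0.5},
    {"dp":[0.74,0.225,0.03],"angular":[0,0,0.074],"fingers":0.5},
    {"dp":[0.88,0.266,0.08],"angular":[0,0,0.088],"fingers":0.5},
    {"dp":[0.95,0.287,0.12],"angular":[0,0,0.095],"fingers":0.5},
    {"dp":[0.963,0.291,0.14],"angular":[0,0,0.096],"fingers":0.5},
  ],
)

```text
time: 13.3
tool_pos: [520.4, 77.9, 88.6]
tcp_rot: [-180.0, 0.0, 79.7]
ft_force: [-0.7, -0.5, -2.3]
finger_gap: 55.5
grip_force: 106.3
```

Run:
```python
from h import *
go(521,78.3,33,79.7)
s=sense();print(s['finger_gap'],s['grip_force'],s['wrist_torque'],s['tcp_rot'])
```

```text
dp [0.0028, 0.0028, 0.2781] ang [-0.0003, 0.0001, 0.0003]
55.53280743722356 106.29754581023008 [-0.05635693  0.00308905 -0.01611017] [-1.79953389e+02  2.16384006e-02  7.97484727e+01]
```

Request:
step_arm(
  targets=[
    {"dp":[0.002,0.002,0.1],"angular":[0,0,0],"fingers":0.5},
    {"dp":[0.002,0.002,0.2],"angular":[0,0,0],"fingers":0.5},
    {"dp":[0.002,0.002,0.25],"angular":[0,0,0],"fingers":0.5},
    {"dp":[0.002,0.002,0.27],"angular":[0,0,0],"fingers":0.5},
    {"dp":[0.002,0.002,0.28],"angular":[0,0,0],"fingers":0.5},
    {"dp":[0.002,0.002,0.283],"angular":[0,0,0],"fingers":0.5},
    {"dp":[0.002,0.002,0.283],"angular":[0,0,0],"fingers":0.5},
    {"dp":[0.002,0.002,0.283],"angular":[0,0,0],"fingers":0.5},
  ],
)

```text
time: 14.3
tool_pos: [521.5, 77.8, 33.0]
tcp_rot: [179.9, -0.0, 79.7]
ft_force: [-0.0, 0.7, -1.6]
finger_gap: 55.8
grip_force: 106.5
```

Request:
step_arm(
  targets=[
    {"dp":[0,0,0.006],"angular":[0,0,0],"fingers":0.5},
    {"dp":[0,0,0.008],"angular":[0,0,0],"fingers":0.5},
    {"dp":[0,0,0.008],"angular":[0,0,0],"fingers":0.15},
    {"dp":[0,0,0.0],"angular":[0,0,0],"fingers":0.1},
    {"dp":[0,0,-0.1],"angular":[0,0,0],"fingers":0.1},
    {"dp":[0,0,-0.35],"angular":[0,0,0],"fingers":0.1},
    {"dp":[0.2,-0.05,-0.5],"angular":[0,0,0],"fingers":0.1},
    {"dp":[0.5,-0.1,-0.5],"angular":[0,0,0],"fingers":0.1},
  ],
)

```text
time: 15.3
tool_pos: [522.2, 180.3, 136.8]
tcp_rot: [179.6, -0.2, 79.5]
ft_force: [0.9, -0.0, 0.2]
finger_gap: 76.7
grip_force: 0.0
```

Request:
step_arm(
  targets=[
    {"dp":[0.2,0,0],"angular":[0,0,0],"fingers":0.1},
    {"dp":[0.45,0,0],"angular":[0,0,0],"fingers":0.1},
    {"dp":[0.7,0,0],"angular":[0,0,0],"fingers":0.1},
    {"dp":[0.7,0,0],"angular":[0,0,0],"fingers":0.1},
    {"dp":[0.7,0,0],"angular":[0,0,0],"fingers":0.1},
    {"dp":[0.7,0,0],"angular":[0,0,0],"fingers":0.1},
    {"dp":[0.7,0,0],"angular":[0,0,0],"fingers":0.1},
    {"dp":[0.7,0,0],"angular":[0,0,0],"fingers":0.1},
  ],
)

```text
time: 16.3
tool_pos: [544.8, 316.8, 132.8]
tcp_rot: [180.0, -0.0, 79.6]
ft_force: [-0.4, 0.1, 0.1]
finger_gap: 77.0
grip_force: 0.0
```

Run:
```python
from h import *
im=snap('top','t6.png')
cv2.imwrite('pics/c6.png',cv2.resize(im[190:285,100:275],None,fx=4.5,fy=4.5,interpolation=cv2.INTER_CUBIC))
print(sense()['tool_pos'])
for l,z in(('tray_centre',36),):
    print(l,[(np.round(r['at']).tolist(),round(float(r['conf']),2),ray('top',r['at'],z)[:2].round().tolist()) for r in pinpoint('top',l)])
```

```text
[544.73716866 316.98320904 132.75128508]
tray_centre [([227.0, 228.0], 0.8, [524.0, 78.0])]
```

View pics/c6.png

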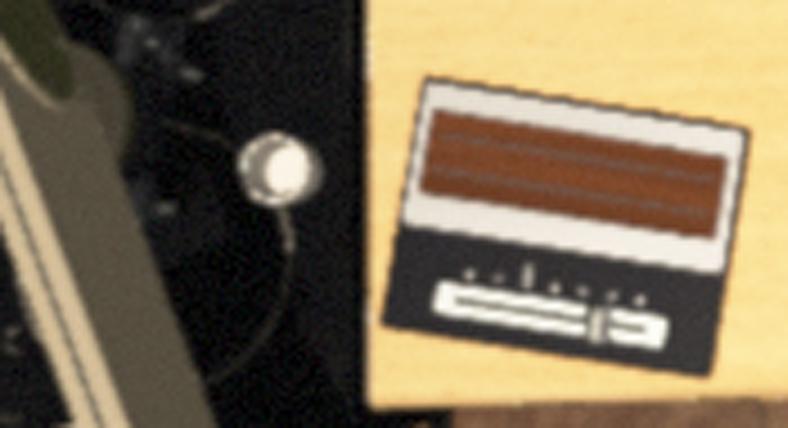

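The tray lies centred and lengthwise on the deck, with even margins and corners at crop (433,110), (727,157), (715,238) and (420,192). Next come the cups.

Run:
```python
from h import *
c2=lambda x,y:(100+(x+.5)/4.5-.5,190+(y+.5)/4.5-.5)
t=rectfit([c2(433,110),c2(727,157),c2(715,238),c2(420,192)],[[30,105],[30,-105],[-30,-105],[-30,105]],41,g=[-10]);print('tray',t)
for p in((104,103),(272,168),(76,238)): print(p,ray('top',c2(*p),55).round(1), 'foot-side', ray('top',c2(*p),5).round(1))
im=cv2.imread('pics/t1.png')
# hull edges check vs crop
for xy in((576,394),(526,284),(486,415)):
  h=hull('top',xy,5).reshape(-1,2); lo,hi=h.min(0),h.max(0); print(xy,((lo-[100,190]+.5)*4.5).round(),((hi-[100,190]+.5)*4.5).round())
```

```text
tray (np.float64(522.6258733694079), np.float64(77.32822559522106), np.float64(-10.222416356028035), np.float64(2.248554780390169))
(104, 103) [578.1 395.8  55. ] foot-side [582.4 415.1   5. ]
(272, 168) [531.  281.4  55. ] foot-side [533.4 296.    5. ]
(76, 238) [486.4 413.8  55. ] foot-side [486.9 433.8   5. ]
(576, 394) [73. 73.] [162. 142.]
(526, 284) [235. 142.] [317. 210.]
(486, 415) [ 41. 205.] [131. 273.]
```

Run:
```python
from h import *
go(530,283,12,79.7)
```

```text
dp [-0.181, -0.0417, 0.6034] ang [0.0001, -0.0, -0.0004]
```

Request:
step_arm(
  targets=[
    {"dp":[-0.1,-0.02,0],"angular":[0,0,0],"fingers":0.15},
    {"dp":[-0.18,-0.042,0.05],"angular":[0,0,0],"fingers":0.15},
    {"dp":[-0.181,-0.042,0.25],"angular":[0,0,0],"fingers":0.15},
    {"dp":[-0.181,-0.042,0.45],"angular":[0,0,0],"fingers":0.15},
    {"dp":[-0.181,-0.042,0.6],"angular":[0,0,0],"fingers":0.15},
    {"dp":[-0.181,-0.042,0.603],"angular":[0,0,0],"fingers":0.3},
    {"dp":[-0.181,-0.042,0.603],"angular":[0,0,0],"fingers":0.7},
    {"dp":[-0.181,-0.042,0.603],"angular":[0,0,0],"fingers":0.7},
  ],
  newtons=30,
)

```text
time: 17.4
tool_pos: [531.3, 284.0, 14.0]
tcp_rot: [179.8, -0.1, 79.7]
ft_force: [1.1, 0.4, -0.9]
finger_gap: 43.7
grip_force: 30.5
```

Run:
```python
from h import *
go(510.7,13.6,120,79.7);go(510.7,13.6,49,79.7)
```

```text
dp [-1.3475, 0.1431, -0.5318] ang [0.0009, -0.0006, -0.0003]
dp [-1.3482, 0.1421, -0.1768] ang [0.0009, -0.0006, -0.0003]
```

Request:
step_arm(
  targets=[
    {"dp":[0,0,-0.1],"angular":[0,0,0],"fingers":0.7},
    {"dp":[0,0,-0.3],"angular":[0,0,0],"fingers":0.7},
    {"dp":[-0.05,0.005,-0.48],"angular":[0,0,0],"fingers":0.7},
    {"dp":[-0.2,0.02,-0.53],"angular":[0,0,0],"fingers":0.7},
    {"dp":[-0.4,0.043,-0.53],"angular":[0,0,0],"fingers":0.7},
    {"dp":[-0.6,0.065,-0.53],"angular":[0,0,0],"fingers":0.7},
    {"dp":[-0.8,0.087,-0.53],"angular":[0,0,0],"fingers":0.7},
    {"dp":[-1.0,0.107,-0.53],"angular":[0,0,0],"fingers":0.7},
  ],
)

```text
time: 18.4
tool_pos: [515.6, 81.6, 120.4]
tcp_rot: [179.8, -0.0, 79.7]
ft_force: [0.8, -0.3, -0.1]
finger_gap: 43.2
grip_force: 30.8
```

Request:
step_arm(
  targets=[
    {"dp":[-0.2,0.02,0],"angular":[0,0,0],"fingers":0.7},
    {"dp":[-0.32,0.034,0],"angular":[0,0,0],"fingers":0.7},
    {"dp":[-0.348,0.036,0.05],"angular":[0,0,0],"fingers":0.7},
    {"dp":[-0.348,0.036,0.15],"angular":[0,0,0],"fingers":0.7},
    {"dp":[-0.348,0.036,0.25],"angular":[0,0,0],"fingers":0.7},
    {"dp":[-0.348,0.036,0.31],"angular":[0,0,0],"fingers":0.7},
    {"dp":[-0.348,0.036,0.325],"angular":[0,0,0],"fingers":0.7},
    {"dp":[-0.348,0.036,0.325],"angular":[0,0,0],"fingers":0.7},
  ],
)

```text
time: 19.4
tool_pos: [509.8, 13.3, 53.4]
tcp_rot: [180.0, -0.0, 79.7]
ft_force: [-0.6, -0.1, -0.2]
finger_gap: 43.5
grip_force: 30.7
```

Run:
```python
from h import *
go(510.7,13.6,49,79.7);s=sense();print(s['ft_force'],s['finger_gap'],s['grip_force'],s['tool_pos'])
s=snap('scene','s7.png'); cv2.imwrite('pics/c7.png',cv2.resize(s[170:330,100:320],None,fx=3.5,fy=3.5,interpolation=cv2.INTER_CUBIC))
```

```text
dp [0.0024, 0.0039, 0.0219] ang [0.0002, -0.0, -0.0002]
[-0.6062455  -0.05543644 -0.1979153 ] 43.484372225948384 30.744861379709505 [509.83909894  13.2594967   53.38925559]
```

View pics/c7.png

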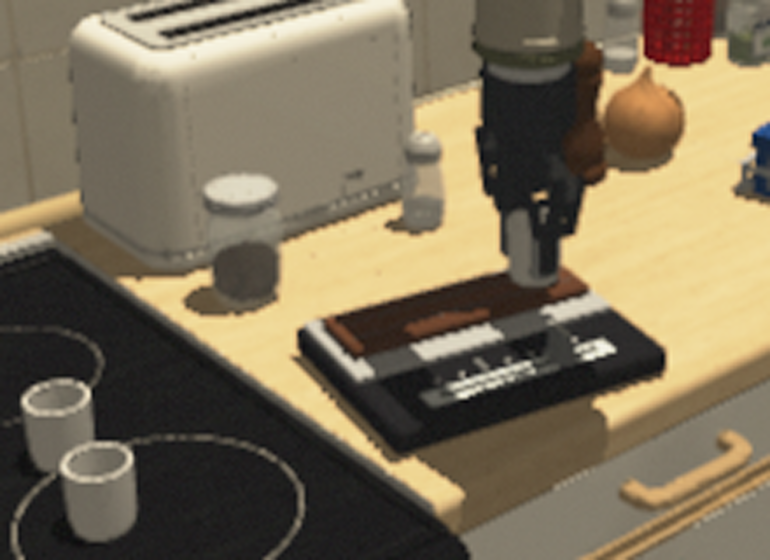

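The cup is held upright just over the tray's right end. I'll lower the last few millimetres and release.

Request:
step_arm(
  targets=[
    {"dp":[0.002,0.003,0.012],"angular":[0,0,0],"fingers":0.7},
    {"dp":[0.002,0.003,0.022],"angular":[0,0,0],"fingers":0.7},
    {"dp":[0.002,0.003,0.025],"angular":[0,0,0],"fingers":0.7},
    {"dp":[0.002,0.003,0.025],"angular":[0,0,0],"fingers":0.7},
    {"dp":[0.002,0.003,0.025],"angular":[0,0,0],"fingers":0.3},
    {"dp":[0.002,0.003,0.025],"angular":[0,0,0],"fingers":0.15},
    {"dp":[0.002,0.003,0.0],"angular":[0,0,0],"fingers":0.15},
    {"dp":[0.002,0.003,-0.15],"angular":[0,0,0],"fingers":0.15},
  ],
)

```text
time: 20.45
tool_pos: [508.1, 13.4, 81.2]
tcp_rot: [-179.7, 0.0, 79.6]
ft_force: [0.6, 0.1, -0.5]
finger_gap: 72.6
grip_force: 0.0
```

Run:
```python
from h import *
go(510,13,135,79.7);go(486,415,135,79.7)
```

```text
dp [-0.0005, 0.0086, -0.269] ang [-0.0016, 0.0002, -0.0003]
dp [1.9552, -0.4707, -0.2677] ang [-0.0016, 0.0002, -0.0003]
```

Request:
step_arm(
  targets=[
    {"dp":[0,0,-0.2],"angular":[0,0,0],"fingers":0.15},
    {"dp":[0.1,0,-0.3],"angular":[0,0,0],"fingers":0.15},
    {"dp":[0.35,-0.07,-0.3],"angular":[0,0,0],"fingers":0.15},
    {"dp":[0.6,-0.13,-0.3],"angular":[0,0,0],"fingers":0.15},
    {"dp":[0.85,-0.18,-0.3],"angular":[0,0,0],"fingers":0.15},
    {"dp":[1.0,-0.24,-0.3],"angular":[0,0,0],"fingers":0.15},
    {"dp":[1.0,-0.24,-0.3],"angular":[0,0,0],"fingers":0.15},
    {"dp":[1.0,-0.24,-0.3],"angular":[0,0,0],"fingers":0.15},
  ],
)

```text
time: 21.45
tool_pos: [498.9, 218.3, 142.9]
tcp_rot: [180.0, 0.0, 79.7]
ft_force: [0.5, 0.1, 0.4]
finger_gap: 72.6
grip_force: 0.0
```

Run:
```python
from h import *
go(486,415,80,79.7);go(486,415,12,79.7)
```

```text
dp [0.9563, -0.2397, 0.3143] ang [0.0, 0.0001, -0.0001]
dp [0.9564, -0.2397, 0.6543] ang [0.0, 0.0001, -0.0001]
```

Request:
step_arm(
  targets=[
    {"dp":[0.25,-0.06,0],"angular":[0,0,0],"fingers":0.18},
    {"dp":[0.5,-0.12,0],"angular":[0,0,0],"fingers":0.18},
    {"dp":[0.75,-0.18,0],"angular":[0,0,0],"fingers":0.18},
    {"dp":[0.93,-0.24,0],"angular":[0,0,0],"fingers":0.18},
    {"dp":[0.956,-0.24,0],"angular":[0,0,0],"fingers":0.18},
    {"dp":[0.956,-0.24,0.1],"angular":[0,0,0],"fingers":0.18},
    {"dp":[0.956,-0.24,0.3],"angular":[0,0,0],"fingers":0.18},
    {"dp":[0.956,-0.24,0.35],"angular":[0,0,0],"fingers":0.18},
  ],
)

```text
time: 22.45
tool_pos: [484.1, 411.7, 68.2]
tcp_rot: [-179.7, 0.3, 79.5]
ft_force: [1.1, -0.6, 0.4]
finger_gap: 70.1
grip_force: 0.0
```

Request:
step_arm(
  targets=[
    {"dp":[0,0,0.1],"angular":[0,0,0],"fingers":0.18},
    {"dp":[0,0,0.2],"angular":[0,0,0],"fingers":0.18},
    {"dp":[0,0,0.28],"angular":[0,0,0],"fingers":0.18},
    {"dp":[0,0,0.304],"angular":[0,0,0],"fingers":0.18},
    {"dp":[0,0,0.304],"angular":[0,0,0],"fingers":0.18},
    {"dp":[0,0,0.304],"angular":[0,0,0],"fingers":0.7},
    {"dp":[0,0,0.304],"angular":[0,0,0],"fingers":0.7},
    {"dp":[0,0,0.304],"angular":[0,0,0],"fingers":0.7},
  ],
  newtons=35,
)

```text
time: 23.45
tool_pos: [486.6, 416.0, 13.4]
tcp_rot: [179.9, -0.1, 79.7]
ft_force: [-2.1, -0.2, 5.5]
finger_gap: 44.1
grip_force: 35.4
```

Run:
```python
from h import *
go(522.3,77.6,125,79.7)
```

```text
dp [-1.6318, 0.4801, -0.5599] ang [0.0004, -0.0005, -0.0002]
```

Request:
step_arm(
  targets=[
    {"dp":[0,0,-0.1],"angular":[0,0,0],"fingers":0.7},
    {"dp":[0,0,-0.3],"angular":[0,0,0],"fingers":0.7},
    {"dp":[0,0,-0.5],"angular":[0,0,0],"fingers":0.7},
    {"dp":[-0.1,0.03,-0.56],"angular":[0,0,0],"fingers":0.7},
    {"dp":[-0.28,0.08,-0.56],"angular":[0,0,0],"fingers":0.7},
    {"dp":[-0.48,0.14,-0.56],"angular":[0,0,0],"fingers":0.7},
    {"dp":[-0.68,0.2,-0.56],"angular":[0,0,0],"fingers":0.7},
    {"dp":[-0.88,0.26,-0.56],"angular":[0,0,0],"fingers":0.7},
  ],
)

```text
time: 24.45
tool_pos: [505.8, 231.6, 125.4]
tcp_rot: [179.9, -0.0, 79.7]
ft_force: [0.8, -0.3, -0.5]
finger_gap: 44.3
grip_force: 35.8
```

Request:
step_arm(
  targets=[
    {"dp":[-0.2,0.06,0],"angular":[0,0,0],"fingers":0.7},
    {"dp":[-0.4,0.12,0],"angular":[0,0,0],"fingers":0.7},
    {"dp":[-0.58,0.17,0],"angular":[0,0,0],"fingers":0.7},
    {"dp":[-0.7,0.21,0],"angular":[0,0,0],"fingers":0.7},
    {"dp":[-0.75,0.22,0.02],"angular":[0,0,0],"fingers":0.7},
    {"dp":[-0.752,0.22,0.1],"angular":[0,0,0],"fingers":0.7},
    {"dp":[-0.752,0.22,0.2],"angular":[0,0,0],"fingers":0.7},
    {"dp":[-0.752,0.22,0.28],"angular":[0,0,0],"fingers":0.7},
  ],
)

```text
time: 25.45
tool_pos: [520.8, 78.1, 66.2]
tcp_rot: [-179.9, 0.0, 79.7]
ft_force: [0.2, -0.3, -1.3]
finger_gap: 44.4
grip_force: 35.8
```

Run:
```python
from h import *
snap('scene','s8.png')
go(522.3,77.6,48.5,79.7);s=sense();print(s['ft_force'],s['finger_gap'],s['grip_force'],s['tool_pos'])
```

```text
dp [0.0014, 0.0151, 0.0774] ang [-0.0015, 0.0003, 0.0001]
[-1.67777265  0.16830832 -2.30020516] 44.07816154719685 35.828645288420375 [519.35705507  77.86660989  63.99145619]
```

Request:
step_arm(
  targets=[
    {"dp":[0,0,0.04],"angular":[0,0,0],"fingers":0.7},
    {"dp":[0,0,0.07],"angular":[0,0,0],"fingers":0.7},
    {"dp":[0,0,0.085],"angular":[0,0,0],"fingers":0.7},
    {"dp":[0,0,0.09],"angular":[0,0,0],"fingers":0.7},
    {"dp":[0,0,0.09],"angular":[0,0,0],"fingers":0.7},
    {"dp":[0,0,0.09],"angular":[0,0,0],"fingers":0.7},
    {"dp":[0,0,0.09],"angular":[0,0,0],"fingers":0.7},
    {"dp":[0,0,0.09],"angular":[0,0,0],"fingers":0.7},
  ],
)

```text
time: 26.5
tool_pos: [521.8, 77.0, 50.2]
tcp_rot: [180.0, -0.0, 79.6]
ft_force: [-0.1, -1.0, -0.1]
finger_gap: 44.4
grip_force: 35.8
```

Down 1 to 2 mm more, then release and rise.

Request:
step_arm(
  targets=[
    {"dp":[0,0,0.005],"angular":[0,0,0],"fingers":0.7},
    {"dp":[0,0,0.009],"angular":[0,0,0],"fingers":0.7},
    {"dp":[0,0,0.009],"angular":[0,0,0],"fingers":0.7},
    {"dp":[0,0,0.009],"angular":[0,0,0],"fingers":0.3},
    {"dp":[0,0,0.009],"angular":[0,0,0],"fingers":0.15},
    {"dp":[0,0,0.009],"angular":[0,0,0],"fingers":0.15},
    {"dp":[0,0,-0.1],"angular":[0,0,0],"fingers":0.15},
    {"dp":[0,0,-0.35],"angular":[0,0,0],"fingers":0.15},
  ],
)

```text
time: 27.5
tool_pos: [519.3, 76.9, 117.9]
tcp_rot: [-179.6, 0.1, 79.6]
ft_force: [0.1, 0.5, 0.5]
finger_gap: 72.8
grip_force: 0.0
```

Run:
```python
from h import *
go(578,395,140,79.7)
```

```text
dp [1.6173, 0.0023, -0.1131] ang [-0.002, 0.0005, -0.0003]
```

Request:
step_arm(
  targets=[
    {"dp":[0.1,0,-0.1],"angular":[0,0,0],"fingers":0.15},
    {"dp":[0.35,0,-0.1],"angular":[0,0,0],"fingers":0.15},
    {"dp":[0.6,0,-0.1],"angular":[0,0,0],"fingers":0.15},
    {"dp":[0.85,0,-0.1],"angular":[0,0,0],"fingers":0.15},
    {"dp":[0.9,0,-0.1],"angular":[0,0,0],"fingers":0.15},
    {"dp":[0.9,0,-0.1],"angular":[0,0,0],"fingers":0.15},
    {"dp":[0.9,0,-0.1],"angular":[0,0,0],"fingers":0.15},
    {"dp":[0.9,0,-0.1],"angular":[0,0,0],"fingers":0.15},
  ],
)

```text
time: 28.5
tool_pos: [554.2, 252.8, 140.2]
tcp_rot: [180.0, 0.0, 79.6]
ft_force: [0.5, 0.0, 0.3]
finger_gap: 72.6
grip_force: 0.0
```

Run:
```python
from h import *
im=snap('top','t9.png')
cv2.imwrite('pics/c9.png',cv2.resize(im[190:285,100:275],None,fx=4.5,fy=4.5,interpolation=cv2.INTER_CUBIC))
go(578,395,140,79.7);go(578,395,12,79.7)
```

```text
dp [0.7198, -0.0118, 0.001] ang [0.0, 0.0, -0.0007]
dp [0.7199, -0.0118, 0.641] ang [0.0, 0.0, -0.0007]
```

View pics/c9.png

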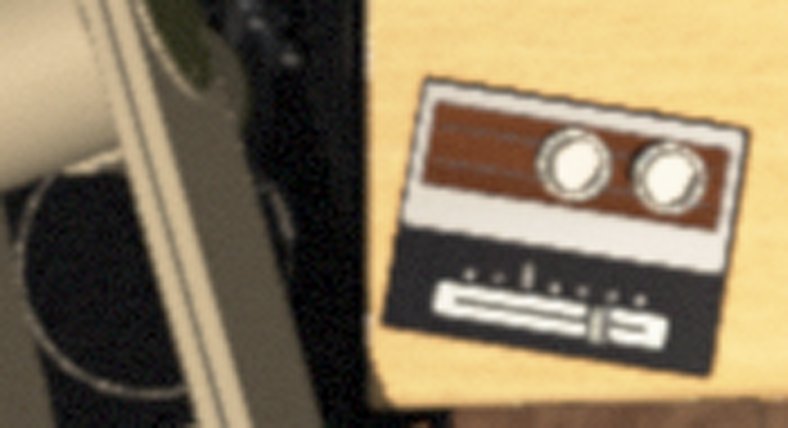

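Two cups stand on the tray at crop (574,164) and (668,177), but the tray has shifted a few mm toward +x. I'll quantify it.

Run:
```python
from h import *
c2=lambda x,y:(100+(x+.5)/4.5-.5,190+(y+.5)/4.5-.5)
t=rectfit([c2(437,102),c2(730,149),c2(716,230),c2(421,185)],[[30,105],[30,-105],[-30,-105],[-30,105]],41,g=[-10]);print('tray',t)
d=np.radians(-10.3); ex=np.array([np.cos(d),np.sin(d)]);ey=np.array([-ex[1],ex[0]])
print('rel deck',(np.array(t[:2])-[521,78.3])@ex,(np.array(t[:2])-[521,78.3])@ey)
for p in((574,164),(668,177)):
    w=ray('top',c2(*p),91)[:2]; print('cup',w.round(1),'rel tray',((w-t[:2])@ex).round(1),((w-t[:2])@ey).round(1),'rel deck',((w-[521,78.3])@ex).round(1))
P=np.array([521,78.3])+75*ey; go(P[0],P[1],133,79.7); go(P[0],P[1],35,79.7); print(P)
```

```text
tray (np.float64(527.9689862222735), np.float64(75.70458203474749), np.float64(-10.268447729323979), np.float64(2.2029593086624866))
rel deck 7.320747754999851 -1.3075227295380294
cup [527.4  71. ] rel tray 0.3 -4.7 rel deck 7.6
cup [517.3   8.7] rel tray 1.5 -67.8 rel deck 8.8
dp [-0.5141, -0.0062, 0.0361] ang [0.0, 0.0, -0.0007]
dp [-0.5141, -0.0062, 0.5261] ang [0.0, 0.0, -0.0007]
[534.41016613 152.09137785]
```

Run:
```python
from h import *
go(541.3,149.5,34,79.7)
```

```text
dp [-0.5206, 0.03, 0.5311] ang [0.0, 0.0, -0.0007]
```

Request:
step_arm(
  targets=[
    {"dp":[-0.25,0.015,0],"angular":[0,0,0],"fingers":0},
    {"dp":[-0.5,0.03,0.05],"angular":[0,0,0],"fingers":0},
    {"dp":[-0.52,0.03,0.25],"angular":[0,0,0],"fingers":0},
    {"dp":[-0.52,0.03,0.45],"angular":[0,0,0],"fingers":0},
    {"dp":[-0.52,0.03,0.531],"angular":[0,0,0],"fingers":0},
    {"dp":[-0.52,0.03,0.531],"angular":[0,0,0],"fingers":0.1},
    {"dp":[-0.52,0.03,0.531],"angular":[0,0,0],"fingers":0.2},
    {"dp":[-0.52,0.03,0.531],"angular":[0,0,0],"fingers":0.26},
  ],
  newtons=30,
)

```text
time: 29.55
tool_pos: [542.8, 151.2, 35.8]
tcp_rot: [179.8, -0.1, 79.7]
ft_force: [-0.4, -0.1, 0.2]
finger_gap: 63.2
grip_force: 0.0
```

Request:
step_arm(
  targets=[
    {"dp":[0,0,0],"angular":[0,0,0],"fingers":0.4},
    {"dp":[0,0,0],"angular":[0,0,0],"fingers":0.5},
    {"dp":[0,0,0],"angular":[0,0,0],"fingers":0.5},
    {"dp":[0,-0.005,0],"angular":[0,0,0],"fingers":0.5},
    {"dp":[0,-0.013,0],"angular":[0,0,0],"fingers":0.5},
    {"dp":[0,-0.023,0],"angular":[0,0,0],"fingers":0.5},
    {"dp":[0,-0.032,0],"angular":[0,0,0],"fingers":0.5},
    {"dp":[0,-0.035,0],"angular":[0,0,0],"fingers":0.5},
  ],
  newtons=50,
)

```text
time: 30.55
tool_pos: [540.6, 152.5, 39.3]
tcp_rot: [179.3, -0.2, 79.7]
ft_force: [8.1, -1.5, 12.7]
finger_gap: 42.6
grip_force: 6.5
```

Request:
step_arm(
  targets=[
    {"dp":[0,0,0],"angular":[0,0,0],"fingers":0.5},
    {"dp":[0,0,0],"angular":[0,0,0],"fingers":0.25},
    {"dp":[0,0,0],"angular":[0,0,0],"fingers":0.1},
    {"dp":[0,0,0],"angular":[0,0,0],"fingers":0.1},
    {"dp":[0,0,-0.15],"angular":[0,0,0],"fingers":0.1},
    {"dp":[0,0,-0.4],"angular":[0,0,0],"fingers":0.1},
    {"dp":[0.1,0,-0.53],"angular":[0,0,0],"fingers":0.1},
    {"dp":[0.35,0,-0.53],"angular":[0,0,0],"fingers":0.1},
  ],
)

```text
time: 31.55
tool_pos: [549.2, 220.7, 143.3]
tcp_rot: [179.7, -0.1, 79.5]
ft_force: [0.7, 0.8, 0.2]
finger_gap: 76.8
grip_force: 0.0
```

Run:
```python
from h import *
go(578,395,140,79.7)
```

```text
dp [0.8833, -0.0176, 0.0181] ang [0.0015, -0.0006, -0.0012]
```

The gap fell to 42.6, so the fingertips rode over the tray's top edge. I'll check its pose numerically.

```bash
cat >> h.py <<'E'
DK=np.array([521,78.3]); _d=np.radians(-10.3); EX=np.array([np.cos(_d),np.sin(_d)]); EY=np.array([-EX[1],EX[0]])
def trayrect(im):
    hsv=cv2.cvtColor(im,cv2.COLOR_BGR2HSV)
    m=((hsv[...,1]>90)&(hsv[...,2]<175)&(hsv[...,0]<14)).astype(np.uint8); m[:200]=0;m[252:]=0;m[:,:186]=0;m[:,268:]=0
    m=cv2.morphologyEx(m,cv2.MORPH_OPEN,np.ones((2,2),np.uint8)); p=np.argwhere(m)[:,::-1].astype(np.float32)
    q=cv2.minAreaRect(p); w=np.array([ray('top',a,41)[:2] for a in cv2.boxPoints(q)])-DK
    L=np.c_[w@EX,w@EY]; return len(p),L.mean(0).round(1),L.round(1).tolist(),q
E
python3 - <<'E'
from h import *
for f in('pics/t6.png','pics/t9.png'): print(trayrect(cv2.imread(f)))
im=snap('top','t10.png'); print(trayrect(im))
cv2.imwrite('pics/c10.png',cv2.resize(im[190:285,100:275],None,fx=4.5,fy=4.5,interpolation=cv2.INTER_CUBIC))
E
```

```text
(1157, array([-0.7, -4. ]), [[-27.8, 98.0], [27.3, 98.7], [26.4, -106.3], [-28.7, -106.3]], ((228.02371215820312, 229.28294372558594), (65.60155487060547, 17.67431640625), 9.246112823486328))
(678, array([ 5. , -4.5]), [[-21.5, 97.6], [33.3, 98.1], [31.6, -107.0], [-23.3, -106.7]], ((228.5, 227.50001525878906), (65.5951919555664, 17.590688705444336), 9.462322235107422))
(664, array([ 4.7, -4.2]), [[-23.8, 97.4], [31.1, 99.0], [33.1, -106.2], [-21.8, -106.9]], ((228.37515258789062, 227.5926055908203), (65.6171646118164, 17.62247657775879), 8.42696762084961))
```

View pics/c10.png

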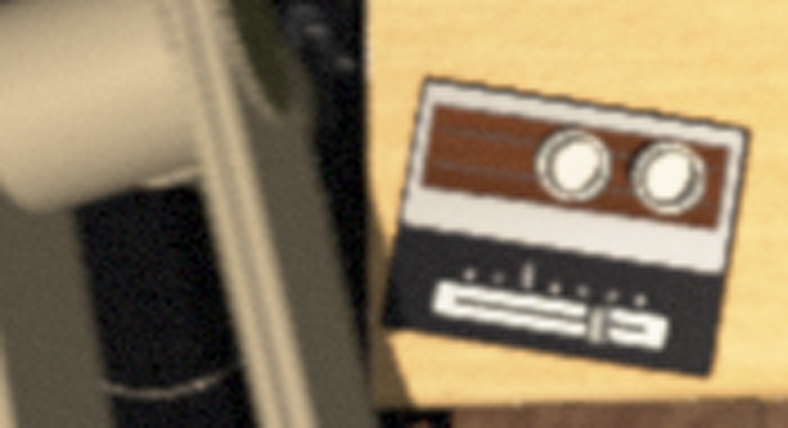

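The tray is only slightly turned and still about 5–6 mm off to +x. I'll re-grip deeper at its free end, check the gap before shifting, then bring it back to the middle.

Run:
```python
from h import *
print(sense()['tool_pos'],sense()['tcp_rot']); go(539.3,151.2,30.5,79.7)
```

```text
[548.31699584 226.97673521 141.79667547] [179.84792007  -0.28203022  79.66133185]
dp [-0.3836, 0.0222, 0.5547] ang [0.0008, -0.0016, -0.0002]
```

Request:
step_arm(
  targets=[
    {"dp":[-0.15,0.01,0.1],"angular":[0,0,0],"fingers":0},
    {"dp":[-0.3,0.02,0.2],"angular":[0,0,0],"fingers":0},
    {"dp":[-0.36,0.022,0.28],"angular":[0,0,0],"fingers":0},
    {"dp":[-0.36,0.022,0.3],"angular":[0,0,0],"fingers":0},
    {"dp":[-0.36,0.022,0.3],"angular":[0,0,0],"fingers":0},
    {"dp":[-0.36,0.022,0.3],"angular":[0,0,0],"fingers":0},
    {"dp":[-0.36,0.022,0.3],"angular":[0,0,0],"fingers":0},
    {"dp":[-0.36,0.022,0.3],"angular":[0,0,0],"fingers":0},
  ],
)

```text
time: 32.6
tool_pos: [538.7, 149.6, 80.4]
tcp_rot: [180.0, -0.0, 79.7]
ft_force: [-0.1, -0.7, -0.2]
finger_gap: 85.5
grip_force: 0.0
```

Run:
```python
from h import *
print(sense()['tool_pos']); go(539.3,151.2,30.5,79.7)
```

```text
[538.72649817 149.60867709  80.36296126]
dp [0.0083, 0.0012, 0.2493] ang [0.0002, -0.0001, -0.0002]
```

Request:
step_arm(
  targets=[
    {"dp":[0,0.001,0.1],"angular":[0,0,0],"fingers":0},
    {"dp":[0,0.001,0.2],"angular":[0,0,0],"fingers":0},
    {"dp":[0,0.001,0.25],"angular":[0,0,0],"fingers":0},
    {"dp":[0,0.001,0.25],"angular":[0,0,0],"fingers":0.1},
    {"dp":[0,0.001,0.25],"angular":[0,0,0],"fingers":0.2},
    {"dp":[0,0.001,0.25],"angular":[0,0,0],"fingers":0.4},
    {"dp":[0,0.001,0.25],"angular":[0,0,0],"fingers":0.4},
    {"dp":[0,0.001,0.25],"angular":[0,0,0],"fingers":0.4},
  ],
  newtons=40,
)

```text
time: 33.6
tool_pos: [539.6, 149.3, 31.1]
tcp_rot: [179.9, -0.0, 79.6]
ft_force: [-1.2, -0.4, 6.4]
finger_gap: 58.7
grip_force: 43.9
```

Gripped at a gap of 58.7. Shifting 6 mm to -x, then releasing.

Request:
step_arm(
  targets=[
    {"dp":[0,-0.003,-0.003],"angular":[0,0,0],"fingers":0.4},
    {"dp":[0,-0.008,-0.003],"angular":[0,0,0],"fingers":0.4},
    {"dp":[0,-0.014,-0.003],"angular":[0,0,0],"fingers":0.4},
    {"dp":[0,-0.02,-0.003],"angular":[0,0,0],"fingers":0.4},
    {"dp":[0,-0.026,-0.003],"angular":[0,0,0],"fingers":0.4},
    {"dp":[0,-0.03,-0.003],"angular":[0,0,0],"fingers":0.4},
    {"dp":[0,-0.03,-0.003],"angular":[0,0,0],"fingers":0.4},
    {"dp":[0,-0.03,-0.003],"angular":[0,0,0],"fingers":0.4},
  ],
)

```text
time: 34.6
tool_pos: [533.2, 150.4, 31.1]
tcp_rot: [179.9, -0.0, 79.7]
ft_force: [4.5, -1.6, 5.1]
finger_gap: 58.3
grip_force: 44.0
```

Request:
step_arm(
  targets=[
    {"dp":[0,0,0],"angular":[0,0,0],"fingers":0.25},
    {"dp":[0,0,0],"angular":[0,0,0],"fingers":0.1},
    {"dp":[0,0,0],"angular":[0,0,0],"fingers":0.1},
    {"dp":[0,0,-0.15],"angular":[0,0,0],"fingers":0.1},
    {"dp":[0,0,-0.4],"angular":[0,0,0],"fingers":0.1},
    {"dp":[0.2,0,-0.53],"angular":[0,0,0],"fingers":0.1},
    {"dp":[0.4,0,-0.53],"angular":[0,0,0],"fingers":0.1},
    {"dp":[0.5,0,-0.53],"angular":[0,0,0],"fingers":0.1},
  ],
)

```text
time: 35.6
tool_pos: [550.6, 250.4, 136.6]
tcp_rot: [-180.0, -0.0, 79.7]
ft_force: [-0.6, 0.1, -0.1]
finger_gap: 76.8
grip_force: 0.0
```

Run:
```python
from h import *
im=snap('top','t11.png'); print(trayrect(im)); snapshot('scene')
print(sense()['tool_pos']); go(578,395,136,79.7)
for n in('top','scene'): print(n,[(np.round(r['at']).tolist(),round(float(r['conf']),2)) for r in pinpoint(n,'cup0_centre')])
```

```text
(664, array([-1.7, -4.3]), [[-30.4, 97.2], [24.4, 98.9], [26.9, -106.1], [-27.9, -107.0]], ((228.0633087158203, 229.6273956298828), (65.61858367919922, 17.596649169921875), 8.27589225769043))
[550.08803534 250.0838279  135.64182786]
dp [0.7378, 0.0087, -0.0022] ang [-0.0004, 0.0002, 0.0004]
top [([260.0, 166.0], 0.75), ([226.0, 226.0], 0.44)]
scene [([233.0, 246.0], 0.79)]
```

Request:
step_arm(
  targets=[
    {"dp":[0.25,0.003,0],"angular":[0,0,0],"fingers":0.15},
    {"dp":[0.5,0.006,0],"angular":[0,0,0],"fingers":0.15},
    {"dp":[0.7,0.008,0],"angular":[0,0,0],"fingers":0.15},
    {"dp":[0.738,0.008,0],"angular":[0,0,0],"fingers":0.15},
    {"dp":[0.738,0.008,0],"angular":[0,0,0],"fingers":0.15},
    {"dp":[0.738,0.008,0.1],"angular":[0,0,0],"fingers":0.15},
    {"dp":[0.738,0.008,0.2],"angular":[0,0,0],"fingers":0.15},
    {"dp":[0.738,0.008,0.25],"angular":[0,0,0],"fingers":0.15},
  ],
)

```text
time: 36.8
tool_pos: [577.4, 391.9, 83.1]
tcp_rot: [-179.8, 0.2, 79.6]
ft_force: [-0.1, 0.6, 0.1]
finger_gap: 72.5
grip_force: 0.0
```

Request:
step_arm(
  targets=[
    {"dp":[0,0,0.1],"angular":[0,0,0],"fingers":0.15},
    {"dp":[0,0,0.2],"angular":[0,0,0],"fingers":0.15},
    {"dp":[0,0,0.3],"angular":[0,0,0],"fingers":0.15},
    {"dp":[0,0,0.365],"angular":[0,0,0],"fingers":0.15},
    {"dp":[0,0,0.368],"angular":[0,0,0],"fingers":0.3},
    {"dp":[0,0,0.368],"angular":[0,0,0],"fingers":0.7},
    {"dp":[0,0,0.368],"angular":[0,0,0],"fingers":0.7},
    {"dp":[0,0,0.368],"angular":[0,0,0],"fingers":0.7},
  ],
  newtons=35,
)

```text
time: 37.8
tool_pos: [579.2, 393.8, 13.7]
tcp_rot: [179.9, -0.0, 79.7]
ft_force: [-0.2, -0.3, -1.3]
finger_gap: 44.7
grip_force: 35.4
```

Run:
```python
from h import *
P=DK+62*EY; print(P,sense()['tool_pos']); go(P[0],P[1],125,79.7)
im=cv2.imread('pics/t11.png'); g=cv2.cvtColor(im,cv2.COLOR_BGR2HSV)
m=((g[...,1]<70)&(g[...,2]>90)).astype(np.uint8)
a=cv2.resize(im[205:250,185:270],None,fx=9,fy=9,interpolation=cv2.INTER_CUBIC); cv2.imwrite('pics/c11.png',a)
```

```text
[532.08573734 139.30087235] [579.24053606 393.80402328  13.70736933]
dp [-1.2938, -0.0028, -0.5574] ang [0.0003, -0.0002, -0.0003]
```

View pics/c11.png

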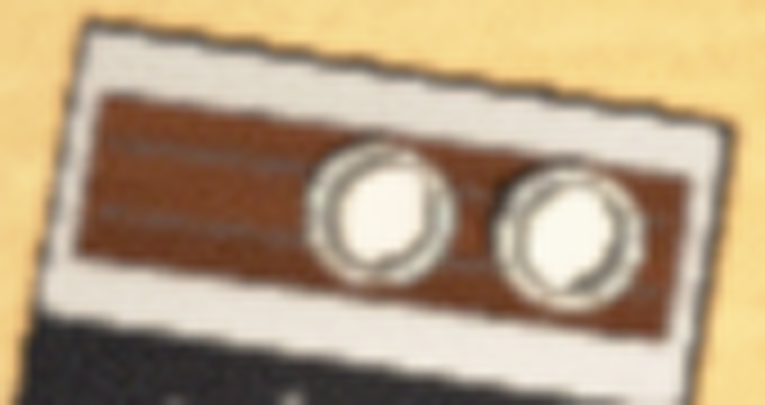

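The tray is back in the middle, with two cups on its midline at crop (380,213) and (570,236). The third cup is gripped and goes to the free left place.

Request:
step_arm(
  targets=[
    {"dp":[0,0,-0.1],"angular":[0,0,0],"fingers":0.7},
    {"dp":[0,0,-0.3],"angular":[0,0,0],"fingers":0.7},
    {"dp":[0,0,-0.5],"angular":[0,0,0],"fingers":0.7},
    {"dp":[-0.1,0,-0.557],"angular":[0,0,0],"fingers":0.7},
    {"dp":[-0.28,0,-0.557],"angular":[0,0,0],"fingers":0.7},
    {"dp":[-0.48,0,-0.557],"angular":[0,0,0],"fingers":0.7},
    {"dp":[-0.66,0,-0.557],"angular":[0,0,0],"fingers":0.7},
    {"dp":[-0.8,0,-0.557],"angular":[0,0,0],"fingers":0.7},
  ],
)

```text
time: 38.8
tool_pos: [550.3, 234.9, 126.3]
tcp_rot: [179.9, -0.1, 79.6]
ft_force: [-0.2, 0.2, -0.3]
finger_gap: 45.0
grip_force: 35.6
```

Request:
step_arm(
  targets=[
    {"dp":[-0.15,0,0],"angular":[0,0,0],"fingers":0.7},
    {"dp":[-0.3,0,0],"angular":[0,0,0],"fingers":0.7},
    {"dp":[-0.42,0,0],"angular":[0,0,0],"fingers":0.7},
    {"dp":[-0.48,0,0],"angular":[0,0,0],"fingers":0.7},
    {"dp":[-0.494,0,0.02],"angular":[0,0,0],"fingers":0.7},
    {"dp":[-0.494,0,0.12],"angular":[0,0,0],"fingers":0.7},
    {"dp":[-0.494,0,0.22],"angular":[0,0,0],"fingers":0.7},
    {"dp":[-0.494,0,0.3],"angular":[0,0,0],"fingers":0.7},
  ],
)

```text
time: 39.8
tool_pos: [531.2, 139.6, 61.8]
tcp_rot: [-179.9, 0.0, 79.7]
ft_force: [0.3, 0.5, -0.6]
finger_gap: 44.7
grip_force: 35.6
```

Request:
step_arm(
  targets=[
    {"dp":[0,0,0.02],"angular":[0,0,0],"fingers":0.7},
    {"dp":[0,0,0.04],"angular":[0,0,0],"fingers":0.7},
    {"dp":[0,0,0.05],"angular":[0,0,0],"fingers":0.7},
    {"dp":[0,0,0.055],"angular":[0,0,0],"fingers":0.7},
    {"dp":[0,0,0.06],"angular":[0,0,0],"fingers":0.7},
    {"dp":[0,0,0.06],"angular":[0,0,0],"fingers":0.7},
    {"dp":[0,0,0.06],"angular":[0,0,0],"fingers":0.7},
    {"dp":[0,0,0.06],"angular":[0,0,0],"fingers":0.7},
  ],
)

```text
time: 40.8
tool_pos: [532.3, 139.0, 52.4]
tcp_rot: [180.0, -0.0, 79.6]
ft_force: [0.7, -0.1, -1.3]
finger_gap: 45.0
grip_force: 35.6
```

Run:
```python
from h import *
P=DK+62*EY; print(P); go(P[0],P[1],48.5,79.7)
s=snap('scene','s12.png'); cv2.imwrite('pics/c12.png',cv2.resize(s[200:310,170:320],None,fx=5,fy=5,interpolation=cv2.INTER_CUBIC))
```

```text
[532.08573734 139.30087235]
dp [0.0014, -0.0015, 0.0195] ang [0.0, -0.0, -0.0003]
```

Request:
step_arm(
  targets=[
    {"dp":[0,0,0.008],"angular":[0,0,0],"fingers":0.7},
    {"dp":[0,0,0.013],"angular":[0,0,0],"fingers":0.7},
    {"dp":[0,0,0.016],"angular":[0,0,0],"fingers":0.7},
    {"dp":[0,0,0.016],"angular":[0,0,0],"fingers":0.7},
    {"dp":[0,0,0.016],"angular":[0,0,0],"fingers":0.3},
    {"dp":[0,0,0.016],"angular":[0,0,0],"fingers":0.2},
    {"dp":[0,0,-0.01],"angular":[0,0,0],"fingers":0.15},
    {"dp":[0,0,-0.15],"angular":[0,0,0],"fingers":0.15},
  ],
)

```text
time: 41.85
tool_pos: [530.5, 138.6, 80.7]
tcp_rot: [-179.8, 0.1, 79.6]
ft_force: [-0.2, 0.1, -0.2]
finger_gap: 72.4
grip_force: 0.0
```

Request:
step_arm(
  targets=[
    {"dp":[0,0,-0.2],"angular":[0,0,0],"fingers":0.15},
    {"dp":[0.2,0,-0.4],"angular":[0,0,0],"fingers":0.15},
    {"dp":[0.45,0,-0.4],"angular":[0,0,0],"fingers":0.15},
    {"dp":[0.6,0,-0.4],"angular":[0,0,0],"fingers":0.15},
    {"dp":[0.6,0,-0.4],"angular":[0,0,0],"fingers":0.15},
    {"dp":[0.6,0,-0.4],"angular":[0,0,0],"fingers":0.15},
    {"dp":[0.6,0,-0.4],"angular":[0,0,0],"fingers":0.15},
    {"dp":[0.6,0,-0.4],"angular":[0,0,0],"fingers":0.15},
  ],
)

```text
time: 42.85
tool_pos: [553.9, 256.1, 162.4]
tcp_rot: [180.0, 0.0, 79.6]
ft_force: [0.1, -0.0, 0.2]
finger_gap: 72.3
grip_force: 0.0
```

Run:
```python
from h import *
im=snap('top','t13.png'); s=snap('scene','s13.png')
a=cv2.resize(im[200:275,183:270],None,fx=7,fy=7,interpolation=cv2.INTER_CUBIC)[:, :600]
b=cv2.resize(s[190:315,285:325],None,fx=4.2,fy=4.2)
b=cv2.resize(s[225:300,180:280],None,fx=4,fy=4,interpolation=cv2.INTER_CUBIC)
cv2.imwrite('pics/c13.png',a); cv2.imwrite('pics/c13b.png',b)
print(a.shape,trayrect(im),sense()['tool_pos'],sense()['time'])
```

```text
(525, 600, 3) (416, array([-1.9, -4.3]), [[-30.4, 97.2], [24.1, 98.9], [26.7, -106.1], [-27.9, -107.0]], ((228.0479278564453, 229.6706085205078), (65.6005859375, 17.506683349609375), 8.27589225769043)) [553.96091103 256.4149337  162.40714392] 42.95
```

View pics/c13.png

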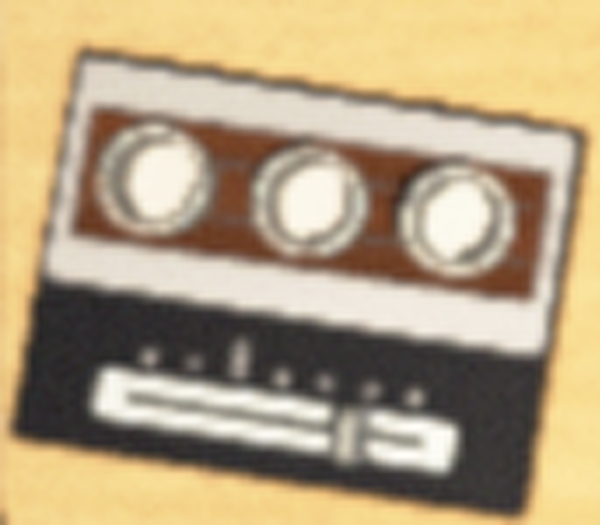

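All three cups stand upright in a row along the tray's middle. The slider grip is at crop (347,435) and the long mark at (240,357), third from the left. Next I'll compute the slide.

Run:
```python
from h import *
c=lambda x,y:(183+(x+.5)/7-.5,200+(y+.5)/7-.5)
def rel(p,z): w=ray('top',c(*p),z)[:2]; return w.round(1),((w-DK)@EX).round(1),((w-DK)@EY).round(1)
print('grip top',rel((347,435),53))
for p in((150,357),(193,363),(240,357),(281,379),(325,382),(370,392),(415,397)): print(rel(p,26))
print('track ends',rel((95,390),26),rel((455,445),26),'slot',rel((125,398),26),rel((422,441),26))
snapshot('scene')
for n in('top','scene'):
  for l in('control_grip','long_mark'):
    for r in pinpoint(n,l):
      w=ray(n,r['at'],42)[:2]; print(n,l,round(float(r['conf']),2),w.round(1),((w-DK)@EX).round(1),((w-DK)@EY).round(1))
```

```text
grip top (array([419.3,  61.7]), np.float64(-97.1), np.float64(-34.5))
(array([455. , 152.5]), np.float64(-78.2), np.float64(61.2))
(array([451.8, 133.3]), np.float64(-77.9), np.float64(41.7))
(array([454. , 112.2]), np.float64(-72.0), np.float64(21.4))
(array([443.8,  93.9]), np.float64(-78.8), np.float64(1.6))
(array([441.9,  74.3]), np.float64(-77.1), np.float64(-18.1))
(array([437. ,  54.2]), np.float64(-78.3), np.float64(-38.8))
(array([434.3,  34. ]), np.float64(-77.4), np.float64(-59.1))
track ends (array([440.9, 177.1]), np.float64(-96.5), np.float64(82.9)) (array([412.4,  16.4]), np.float64(-95.8), np.float64(-80.3)) slot (array([437. , 163.8]), np.float64(-98.0), np.float64(69.1)) (array([414.6,  31.2]), np.float64(-96.3), np.float64(-65.4))
top control_grip 0.44 [422.5  61.2] -93.9 -34.5
top long_mark 0.96 [429.  113.6] -96.9 18.3
scene control_grip 0.6 [430.2  53. ] -84.8 -41.1
scene control_grip 0.35 [642.5  18.7] 130.2 -37.0
scene long_mark 0.58 [430.  113.2] -95.8 18.0
```

Run:
```python
from h import *
go(419.3,61.7,150,169.7)
```

```text
dp [-1.0812, -0.4864, 0.0617] ang [0.0, 0.0, -0.5003]
```

Request:
step_arm(
  targets=[
    {"dp":[-0.15,-0.15,0],"angular":[0,0,-0.05],"fingers":0.5},
    {"dp":[-0.3,-0.3,0],"angular":[0,0,-0.1],"fingers":0.5},
    {"dp":[-0.45,-0.45,0],"angular":[0,0,-0.15],"fingers":0.5},
    {"dp":[-0.6,-0.486,0],"angular":[0,0,-0.2],"fingers":0.5},
    {"dp":[-0.75,-0.486,0],"angular":[0,0,-0.25],"fingers":0.5},
    {"dp":[-0.9,-0.486,0],"angular":[0,0,-0.3],"fingers":0.5},
    {"dp":[-1.0,-0.486,0],"angular":[0,0,-0.35],"fingers":0.5},
    {"dp":[-1.0,-0.486,0],"angular":[0,0,-0.4],"fingers":0.5},
  ],
)

```text
time: 44.2
tool_pos: [422.2, 76.5, 162.5]
tcp_rot: [-180.0, 0.0, 151.8]
ft_force: [0.0, 0.7, -0.4]
finger_gap: 42.5
grip_force: 0.0
```

Run:
```python
from h import *
go(419.3,61.7,100,169.7)
```

```text
dp [-0.022, -0.0723, 0.3125] ang [-0.0, 0.0002, -0.0992]
```

Request:
step_arm(
  targets=[
    {"dp":[-0.01,-0.04,0],"angular":[0,0,-0.04],"fingers":0.5},
    {"dp":[-0.022,-0.072,0],"angular":[0,0,-0.08],"fingers":0.5},
    {"dp":[-0.022,-0.072,0.1],"angular":[0,0,-0.0992],"fingers":0.5},
    {"dp":[-0.022,-0.072,0.2],"angular":[0,0,-0.0992],"fingers":0.5},
    {"dp":[-0.022,-0.072,0.31],"angular":[0,0,-0.0992],"fingers":0.5},
    {"dp":[-0.022,-0.072,0.3125],"angular":[0,0,-0.0992],"fingers":0.5},
    {"dp":[-0.022,-0.072,0.3125],"angular":[0,0,-0.0992],"fingers":0.5},
    {"dp":[-0.022,-0.072,0.3125],"angular":[0,0,-0.0992],"fingers":0.5},
  ],
)

```text
time: 45.2
tool_pos: [420.2, 63.0, 101.1]
tcp_rot: [180.0, 0.1, 169.5]
ft_force: [0.0, 0.8, 0.4]
finger_gap: 42.8
grip_force: 0.0
```

Run:
```python
from h import *
go(419.3,61.7,32,169.7); print(sense()['tool_pos'])
```

```text
dp [0.0042, -0.0075, 0.3454] ang [0.0001, 0.0006, -0.0011]
[420.24832603  63.01237919 101.07998882]
```

Request:
step_arm(
  targets=[
    {"dp":[0,-0.004,0.1],"angular":[0,0,0],"fingers":0.5},
    {"dp":[0,-0.004,0.2],"angular":[0,0,0],"fingers":0.5},
    {"dp":[0,-0.004,0.3],"angular":[0,0,0],"fingers":0.5},
    {"dp":[0,-0.004,0.34],"angular":[0,0,0],"fingers":0.5},
    {"dp":[0,-0.004,0.34],"angular":[0,0,0],"fingers":0.6},
    {"dp":[0,-0.004,0.34],"angular":[0,0,0],"fingers":0.95},
    {"dp":[0,-0.004,0.34],"angular":[0,0,0],"fingers":0.95},
    {"dp":[0,-0.004,0.34],"angular":[0,0,0],"fingers":0.95},
  ],
  newtons=25,
)

```text
time: 46.2
tool_pos: [420.1, 62.1, 32.8]
tcp_rot: [180.0, 0.1, 169.5]
ft_force: [-2.6, -1.2, 6.8]
finger_gap: 13.9
grip_force: 25.4
```

Run:
```python
from h import *
s=sense();w=s['tool_pos'][:2]-DK; print(w@EX,w@EY,s['finger_gap'],s['grip_force'],s['ft_force'])
G=s['tool_pos'][:2]+EY*(21.4-(w@EY)); go(G[0],G[1],s['tool_pos'][2],169.7)
```

```text
-96.43529166990079 -33.94035484686694 13.87451624223762 25.351442098617554 [-2.63643298 -1.16749356  6.80971851]
dp [0.0009, 0.2767, 0.0001] ang [0.0001, 0.0005, -0.0011]
```

Request:
step_arm(
  targets=[
    {"dp":[0,0.03,0],"angular":[0,0,0],"fingers":0.95},
    {"dp":[0,0.075,0],"angular":[0,0,0],"fingers":0.95},
    {"dp":[0,0.12,0],"angular":[0,0,0],"fingers":0.95},
    {"dp":[0,0.165,0],"angular":[0,0,0],"fingers":0.95},
    {"dp":[0,0.21,0],"angular":[0,0,0],"fingers":0.95},
    {"dp":[0,0.255,0],"angular":[0,0,0],"fingers":0.95},
    {"dp":[0,0.277,0],"angular":[0,0,0],"fingers":0.95},
    {"dp":[0,0.277,0],"angular":[0,0,0],"fingers":0.95},
  ],
)

```text
time: 47.2
tool_pos: [430.2, 117.4, 32.9]
tcp_rot: [179.9, 0.1, 169.5]
ft_force: [-1.4, 2.3, 5.5]
finger_gap: 13.3
grip_force: 25.3
```

Request:
step_arm(
  targets=[
    {"dp":[0,0,0],"angular":[0,0,0],"fingers":0.95},
    {"dp":[0,0,0],"angular":[0,0,0],"fingers":0.95},
    {"dp":[0,0,0],"angular":[0,0,0],"fingers":0.7},
    {"dp":[0,0,0],"angular":[0,0,0],"fingers":0.5},
    {"dp":[0,0,0],"angular":[0,0,0],"fingers":0.5},
    {"dp":[0,0,-0.15],"angular":[0,0,0],"fingers":0.5},
    {"dp":[0,0,-0.4],"angular":[0,0,0],"fingers":0.5},
    {"dp":[0,0,-0.65],"angular":[0,0,0],"fingers":0.5},
  ],
)

```text
time: 48.2
tool_pos: [428.7, 116.5, 162.8]
tcp_rot: [-180.0, -0.1, 169.5]
ft_force: [0.4, 0.4, -0.2]
finger_gap: 42.6
grip_force: 0.0
```

Request:
step_arm(
  targets=[
    {"dp":[0,0.25,0],"angular":[0,0,0],"fingers":0.5},
    {"dp":[0,0.5,0],"angular":[0,0,0],"fingers":0.5},
    {"dp":[0,0.75,0],"angular":[0,0,0],"fingers":0.5},
    {"dp":[0,0.95,0],"angular":[0,0,0],"fingers":0.5},
    {"dp":[0,0.95,0],"angular":[0,0,0],"fingers":0.5},
    {"dp":[0,0.95,0],"angular":[0,0,0],"fingers":0.5},
    {"dp":[0,0.95,0],"angular":[0,0,0],"fingers":0.5},
    {"dp":[0,0.95,0],"angular":[0,0,0],"fingers":0.5},
  ],
)

```text
time: 49.2
tool_pos: [464.0, 302.7, 162.0]
tcp_rot: [180.0, 0.0, 169.4]
ft_force: [0.3, -0.2, 0.1]
finger_gap: 42.9
grip_force: 0.0
```

Run:
```python
from h import *
im=snap('top','t14.png'); s=snap('scene','s14.png')
a=cv2.resize(im[200:275,183:270],None,fx=7,fy=7,interpolation=cv2.INTER_CUBIC)[:, :600]
b=cv2.resize(im[195:270,340:390],None,fx=4,fy=4)
o=np.zeros((525,800,3),np.uint8); o[:,:600]=a; o[:300,600:]=b; e=cv2.resize(s[230:286,190:290],None,fx=2,fy=4)[:224]; o[300:524,600:]=e
cv2.imwrite('pics/c14.png',o); print(sense()['tool_pos'],trayrect(im)[:2])
```

```text
[464.03693596 302.91627304 162.00767712] (421, array([-1.7, -4.2]))
```

View pics/c14.png

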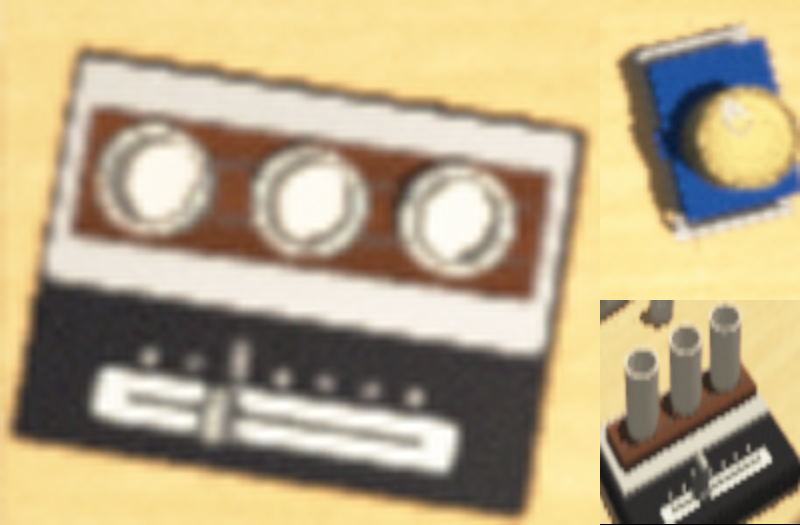

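Run:
```python
from h import *
c=lambda x,y:(183+(x+.5)/7-.5,200+(y+.5)/7-.5)
def rel(p,z): w=ray('top',c(*p),z)[:2]; return ((w-DK)@EX).round(1),((w-DK)@EY).round(1)
print('grip',rel((217,416),53),'mark',rel((240,357),26))
im=cv2.imread('pics/t14.png').astype(int); old=cv2.imread('pics/t13.png').astype(int)
d=np.abs(im-old).sum(2)[250:272,190:260]; ys,xs=np.nonzero(d>60)
new=xs<35-0
for k in(new,~new):
    u=xs[k]+190; v=ys[k]+250; wt=d[ys[k],xs[k]]; p=(np.average(u,weights=wt),np.average(v,weights=wt)); w=ray('top',p,47)[:2]-DK; print(np.round(p,1),k.sum(),(w@EX).round(1),(w@EY).round(1))
for n in('top','scene'):
  for l in('control_grip','long_mark'):
    for r in pinpoint(n,l):
      if r['conf']>.4:
        w=ray(n,r['at'],42)[:2]-DK; print(n,l,round(float(r['conf']),2),(w@EX).round(1),(w@EY).round(1))
```

```text
grip (np.float64(-97.8), np.float64(23.1)) mark (np.float64(-72.0), np.float64(21.4))
[214.  258.2] 49 -95.6 23.0
[232.3 260.7] 60 -94.4 -33.8
top control_grip 0.55 -98.9 7.6
top long_mark 0.58 -99.3 20.1
scene long_mark 0.76 -92.9 19.8
```

The box and tin still stand, and the cups and tray are in place. The control reads 1.5–3 mm past the long mark, so I'll nudge it back with a light regrip.

Run:
```python
from h import *
P=DK-96.5*EX+20.2*EY; print(P); go(P[0],P[1],100,169.7)
```

```text
[429.66689858 115.42889152]
dp [-0.0028, -0.9551, 0.3094] ang [0.0, 0.0, -0.0012]
```

Request:
step_arm(
  targets=[
    {"dp":[0,-0.25,0],"angular":[0,0,0],"fingers":0.5},
    {"dp":[0,-0.5,0],"angular":[0,0,0],"fingers":0.5},
    {"dp":[0,-0.75,0],"angular":[0,0,0],"fingers":0.5},
    {"dp":[-0.003,-0.955,0],"angular":[0,0,0],"fingers":0.5},
    {"dp":[-0.003,-0.955,0.15],"angular":[0,0,0],"fingers":0.5},
    {"dp":[-0.003,-0.955,0.31],"angular":[0,0,0],"fingers":0.5},
    {"dp":[-0.003,-0.955,0.31],"angular":[0,0,0],"fingers":0.5},
    {"dp":[-0.003,-0.955,0.31],"angular":[0,0,0],"fingers":0.5},
  ],
)

```text
time: 50.5
tool_pos: [430.2, 115.8, 101.0]
tcp_rot: [180.0, 0.0, 169.5]
ft_force: [0.0, -0.3, 0.1]
finger_gap: 42.9
grip_force: 0.0
```

Request:
step_arm(
  targets=[
    {"dp":[0,0,0.1],"angular":[0,0,0],"fingers":0.5},
    {"dp":[0,0,0.2],"angular":[0,0,0],"fingers":0.5},
    {"dp":[0,0,0.3],"angular":[0,0,0],"fingers":0.5},
    {"dp":[0,0,0.335],"angular":[0,0,0],"fingers":0.5},
    {"dp":[0,0,0.335],"angular":[0,0,0],"fingers":0.5},
    {"dp":[0,0,0.335],"angular":[0,0,0],"fingers":0.5},
    {"dp":[0,0,0.335],"angular":[0,0,0],"fingers":0.5},
    {"dp":[0,0,0.335],"angular":[0,0,0],"fingers":0.5},
  ],
)

```text
time: 51.5
tool_pos: [430.1, 115.6, 33.3]
tcp_rot: [180.0, 0.0, 169.5]
ft_force: [-0.3, -0.4, 0.1]
finger_gap: 42.9
grip_force: 0.0
```

Run:
```python
from h import *
s=sense();w=s['tool_pos'][:2]-DK; print(w@EX,w@EY,s['tool_pos'])
```

```text
-96.14514555911714 20.47272804828008 [430.06479894 115.63377581  33.30311258]
```

Close, settle, release, rise and leave.

Request:
step_arm(
  targets=[
    {"dp":[0,0,0],"angular":[0,0,0],"fingers":0.7},
    {"dp":[0,0,0],"angular":[0,0,0],"fingers":0.95},
    {"dp":[0,0,0],"angular":[0,0,0],"fingers":0.95},
    {"dp":[0,0,0],"angular":[0,0,0],"fingers":0.95},
    {"dp":[0,0,0],"angular":[0,0,0],"fingers":0.95},
    {"dp":[0,0,0],"angular":[0,0,0],"fingers":0.95},
    {"dp":[0,0,0],"angular":[0,0,0],"fingers":0.95},
    {"dp":[0,0,0],"angular":[0,0,0],"fingers":0.95},
  ],
)

```text
time: 52.5
tool_pos: [429.8, 115.6, 32.9]
tcp_rot: [180.0, 0.0, 169.5]
ft_force: [-2.0, -0.3, 5.2]
finger_gap: 13.5
grip_force: 25.3
```

Request:
step_arm(
  targets=[
    {"dp":[0,0,0],"angular":[0,0,0],"fingers":0.7},
    {"dp":[0,0,0],"angular":[0,0,0],"fingers":0.5},
    {"dp":[0,0,0],"angular":[0,0,0],"fingers":0.5},
    {"dp":[0,0,0],"angular":[0,0,0],"fingers":0.5},
    {"dp":[0,0,-0.15],"angular":[0,0,0],"fingers":0.5},
    {"dp":[0,0,-0.4],"angular":[0,0,0],"fingers":0.5},
    {"dp":[0,0,-0.65],"angular":[0,0,0],"fingers":0.5},
    {"dp":[0,0,-0.65],"angular":[0,0,0],"fingers":0.5},
  ],
)

```text
time: 53.5
tool_pos: [432.9, 116.0, 167.8]
tcp_rot: [179.8, 0.5, 169.5]
ft_force: [0.3, 0.8, -0.7]
finger_gap: 42.6
grip_force: 0.0
```

Request:
step_arm(
  targets=[
    {"dp":[0,0.25,0],"angular":[0,0,0],"fingers":0.5},
    {"dp":[0,0.5,0],"angular":[0,0,0],"fingers":0.5},
    {"dp":[0,0.75,0],"angular":[0,0,0],"fingers":0.5},
    {"dp":[0,0.95,0],"angular":[0,0,0],"fingers":0.5},
    {"dp":[0,0.95,0],"angular":[0,0,0],"fingers":0.5},
    {"dp":[0,0.95,0],"angular":[0,0,0],"fingers":0.5},
    {"dp":[0,0.95,0],"angular":[0,0,0],"fingers":0.5},
    {"dp":[0,0.95,0],"angular":[0,0,0],"fingers":0.5},
  ],
)

```text
time: 54.5
tool_pos: [464.4, 301.6, 162.9]
tcp_rot: [180.0, 0.0, 169.4]
ft_force: [0.1, 0.3, -0.1]
finger_gap: 42.6
grip_force: 0.0
```

Run:
```python
from h import *
new=snap('top','t15.png'); im=new.astype(int); old=cv2.imread('pics/t13.png').astype(int)
d=np.abs(im-old).sum(2)[250:272,190:260]; ys,xs=np.nonzero(d>60)
for k in(xs<35,xs>=35):
    u=xs[k]+190; v=ys[k]+250; wt=d[ys[k],xs[k]]; p=(np.average(u,weights=wt),np.average(v,weights=wt)); w=ray('top',p,47)[:2]-DK; print(np.round(p,1),k.sum(),(w@EX).round(1),(w@EY).round(1))
print(trayrect(new)[:2],sense()['tool_pos'], sense()['ft_force'])
p14=cv2.imread('pics/t14.png').astype(int); print('diff stack/cups vs before', np.abs(im-p14).sum(2)[195:250,186:268].max(),np.abs(im-p14).sum(2)[195:270,340:400].max())
```

```text
[214.6 258.1] 50 -95.1 21.4
[232.2 260.7] 60 -94.5 -33.7
(422, array([-1.8, -4.3])) [464.46301106 301.69603102 162.96376843] [-0.5135083   1.36563496  0.13574963]
diff stack/cups vs before 25 33
```

The control now lies at the mark (21.4 against 21.4), and nothing else has moved. Handing in.

```bash
python3 -c "
from bench import *
print(hand_in())"
```

```text
the job is handed in; nothing more can be done
None
```

I handed the job in at about 54 s; no verdict came back. The tray lies flat, lengthwise and centred on the deck, with all three cups present upright in a row along it. I then slid the control to the long mark. The tea box and tin are still stacked at the guard.

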